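# Build up the two shafts of a reduction gearbox

## Task

Assemble the two gearbox shafts that stand upright in their aluminium plates. On the thicker layshaft goes first the large gear, down against the shoulder, then the plain spacer sleeve, then the large bearing on top; on the thinner input shaft goes first the pinion, then the small bearing. Lower each part fully home without letting it drop, and leave the spray bottle, the tape measure and the roll of strap where they are.

Things in the scene. Friction and masses are not known exactly. Their poses are not given: they have to be found in the camera images.
- gear: large steel spur gear, 66 mm across its 28 teeth, 16 mm thick, two turned grooves in its flat face, bore 28 mm. It lies flat; origin at the centre of its underside, z up along the bore. Home height of its underside above the layshaft's origin (on its shoulder): 32 mm.
- sleeve: plain steel spacer sleeve, outside 44 mm, bore 28 mm, 16 mm high, no teeth, no seal. It lies flat; origin at the centre of its underside, z up along the bore. Home height of its underside above the layshaft's origin (on the gear): 48 mm.
- large_bearing: the larger of two ball bearings (steel rings with a black seal between), outside 56 mm, bore 21 mm, 14 mm high. It lies flat; origin at the centre of its underside, z up along the bore. Home height of its underside above the layshaft's origin (on the sleeve): 64 mm.
- pinion: small steel spur gear, 46 mm across its 18 teeth, 24 mm high, bore 22 mm. It lies flat; origin at the centre of its underside, z up along the bore. Home height of its underside above the input shaft's origin (on its shoulder): 32 mm.
- small_bearing: the smaller ball bearing (steel rings, black seal), outside 40 mm, bore 17 mm, 12 mm high. It lies flat; origin at the centre of its underside, z up along the bore. Home height of its underside above the input shaft's origin (on the pinion): 56 mm.
- layshaft: fixed upright steel shaft, the thicker, taller one, in a 72 mm square aluminium plate. Origin: underside of the plate, on the shaft's axis; z up. Heights above it: plate top 20 mm; shoulder 42 mm wide, top at 32; then 25 mm diameter to 58, taper to 18 mm at 61.5, 18 mm to 79, taper to a 12 mm threaded end from 82 to the tip at 91.5. Parts slide down freely with 3 mm diametral play.
- input_shaft: fixed upright steel shaft, the thinner, shorter one, in a 60 mm square aluminium plate. Origin: underside of the plate, on the shaft's axis; z up. Heights above it: plate top 20 mm; shoulder 30 mm wide, top at 32; then 19 mm diameter to 51.5, taper to 14 mm at 54, 14 mm to 69, taper to a 9 mm threaded end from 71.5 to the tip at 81.5. Parts slide down freely with 3 mm diametral play.
- spray_bottle: slim pale translucent pump spray bottle, 42 mm diameter, 171 mm tall, standing near the back left corner of the bench. Origin at the centre of its underside. Not to be moved.
- tape_measure: green tape measure standing on its foot, 32 x 79 x 62 mm high. Origin at the centre of its underside. Not to be moved.
- strap_roll: flat roll of perforated steel pipe strap, 69 mm diameter, 19 mm high, hollow in the middle: not a part of the gearbox. Origin at the centre of its underside. Not to be moved.
Things that resemble listed ones, but are neither listed nor needed, are in the scene too. What is shaped like the pinion but orange or red is not meant. Leave any turquoise or yellow look-alike of the large_bearing alone.

How it is judged:
By the outcome, as a careful person would: the job done as asked, in the order asked, and still so for the second after the job is handed in, with the robot touching nothing.
It also fails if it takes over 131 s, if anything falls off the work surface, if the arm or the gripper's body presses on something with over 40 N, if the wrist force passes 120 N, or if a joint passes its speed limit or range.

## Robot

A 7-joint arm with a two-finger parallel gripper is mounted at the origin on a cart in front of the work surface, level with it; the furniture and walls round the work are solid. World frame = base frame: x ahead of the robot, y to its left, z up, the work surface at z = 0. Lengths are in m, angles in degrees, forces in N, time in s.
With the tool pointing down it reaches from about 0.4 to 0.9 m from the base axis. Payload 5.5 kg.
Tool frame: the origin (TCP) lies midway between the tips of the shut fingers; the grasp point (between the pads) lies 19 mm behind it; y points along the fingers, z is the direction in which the jaws open and shut, and the axes are right-handed (so a half turn about y gives the same grasp; the last joint's range is limited). The gripper opens to 92 mm and grips with 3 to 60 N. Pads are 19 mm wide; open, the fingers measure 130 mm over their backs; the gripper's body (75 mm by 190 mm) begins 47 mm behind the grasp point.
Start: joints at [80.512, 28.699, -24.465, 88.831, 12.651, 65.22, -12.049], TCP at [0.27, -0.591, 0.227] pointing down, gripper open.
Joint ranges: [-164.97, 164.97], [-17.58, 116.51], [-87.97, 89.64], [11.32, 138.91], [-80.73, 260.73], [10.89, 115.49], [-147.41, 147.41]. Speed limits (degrees/s): [147.25, 147.25, 180, 180, 180, 180, 180].

## Interface

Orientations are given as a 3x3 rotation matrix whose columns are the frame's x, y, z axes.
In Python, from workcell import * gives the robot as it stands.
- The arm moves only by the shell command python3 -m handwheel 'ROWS' [FORCE]. ROWS is a JSON object of lists of equal length, an entry for each row: "gripper": the closure, from 0 (fully open) to 1 (shut); "delta_pos": the shift along the world's x, y, z scaled (see below), a list of three; "spin": the turn about the world's z scaled (see below). In form: {"gripper": [gripper, ...], "delta_pos": [[dx, dy, dz], ...], "spin": [spin, ...]}. A call has 1 to 8 rows; each row is the pose to reach, as a shift and turn from the pose commanded when the call began; what a row does not reach only later rows make up. The controller multiplies each number of a shift by 0.15 m and each number of a turn by 2 rad. A row lasts 1/12 s, in which the tool goes at most 41.7 mm and 7.16 degrees, less where a joint would pass 70% of its speed; a pose out of reach is approached as far as the arm can. A call with a number of a shift or a turn outside -1 to 1 is refused whole. A call with a gripper value outside its range is refused whole. The fingers move at their own pace and stop on an object; FORCE is the grip in N (left out, the last holds). Time passes only in rows, so rows that repeat a pose let the fingers close. It gives the time, the measured TCP pose, the force and the opening at its end, in the units of the state.
- observe(): the state, without advancing time (a new reading comes with each control period).
- camera(name): name is "scene" or "top" or "wrist"; returns a dict with "img" (480x640x3 uint8, red, green, blue), "fx", "fy", "cx", "cy" (pixels), "eye" and "rotation" of the camera in the world. Camera axes: x right, y up, looking along -z (the intrinsics and any distortion apply to the point x, -y, -z); pixel columns grow to the right and rows downward; lengths in m; the calibration is good to about 2 mm. A picture is of the moment at which its call begins. There is no depth.
- sign_off(): hands the job in, once; it reports no verdict.
Trained networks look in the newest picture that a camera, given by its name, has taken for a name from the list of things; names that differ only in an ending like _2 or _b are one class to them, and where a whole thing is asked for, a point or a joint stands for the part that bears it (a point fixed in the world has none). Each returns a list of dicts, best first, with "conf" (0 to 1); they miss things now and then, are a little off and sometimes report something else, mostly with a low value. They report only what shows in the picture. A call takes as long as a camera call. They do not tell look-alikes from the thing itself.
- spot_in(camera, query): "at" ([x, y, z] in m, in world coordinates, good to about 4 mm: the middle of the surface that is visible of it).
- tip_of(camera, query): "at" ([x, y, z] in m, in world coordinates, good to about 4 mm: a listed point, or the origin of a listed thing).
The state is a dict: "time_s": time; "q": joint angles; "joint_vel": joint speeds; "joint_torque": joint torques, N m; "tool_pos": TCP position; "tcp_rot": TCP orientation; "ft_force": force on the tool from outside, world axes, zero at the start; "moment": the same for the moment, N m; "width": finger opening in m.
Only numpy, scipy, OpenCV 4.12 (cv2) and the standard library are available. Lean on these libraries where they do the work, as an engineer would, in place of code of your own. Each camera call takes 0.05 s, during which the arm holds its last target.

## Working session

There is one attempt and no reset: what is moved stays moved. The work goes in short steps, Python scripts to look and compute and a shell command to move; the robot and the scene stay as the last step left them, time stands still between calls to the robot, and variables do not carry over. Pictures are saved under pics/ and viewed, and the job is handed in when it is done.

```bash
ls; mkdir -p pics; python3 - <<'E'
from workcell import *
import cv2
s=observe(); print(s['time_s'],s['tool_pos'],s['tcp_rot'],s['width'],s['ft_force'])
for n in ("scene","top","wrist"):
    c=camera(n); cv2.imwrite(f"pics/{n}0.png",c["img"][:,:,::-1]); print(n,{k:v for k,v in c.items() if k!="img"})
    for q in ["gear","sleeve","large_bearing","pinion","small_bearing","layshaft","input_shaft","spray_bottle","tape_measure","strap_roll"]:
        print(q,[(round(d['conf'],2),[round(float(x),3) for x in d['at']]) for d in tip_of(n,q)][:4])
print(observe()['time_s'])
E
```

```text
pics
0.0 [ 0.26993205 -0.59052074  0.22564954] [[-9.09434983e-01 -7.44717234e-04  4.15845472e-01]
 [-4.15846130e-01  1.83554438e-03 -9.09433135e-01]
 [-8.60322917e-05 -9.99998038e-01 -1.97899606e-03]] 0.09196730472565064 [-0.28994036  0.86014722 -0.44603543]
scene {'fx': 515.4300301822939, 'fy': 515.4300301822939, 'cx': 316.8176121307993, 'cy': 238.0747920032579, 'eye': array([-0.39744411, -0.67188311,  0.73852343]), 'rotation': array([[ 0.51319633,  0.46582469, -0.72085843],
       [-0.85825611,  0.28351923, -0.42780053],
       [ 0.00509718,  0.83822682,  0.54529792]])}
gear [(0.61, [0.607, 0.129, -0.001]), (0.4, [0.763, 0.155, 0.004])]
sleeve [(0.82, [0.551, -0.421, -0.004])]
large_bearing [(0.77, [0.409, 0.066, 0.002]), (0.75, [0.612, -0.148, -0.002])]
pinion [(0.87, [0.453, -0.403, -0.005]), (0.78, [0.614, -0.272, -0.002]), (0.63, [0.529, -0.315, -0.001])]
small_bearing [(0.61, [0.585, -0.028, -0.0])]
layshaft [(0.8, [0.421, -0.309, -0.0]), (0.58, [0.327, -0.219, -0.002])]
input_shaft [(0.96, [0.492, 0.135, -0.001])]
spray_bottle [(0.88, [0.767, 0.156, 0.001])]
tape_measure [(0.
[... 835 characters left out ...]
nput_shaft [(0.89, [0.49, 0.133, -0.006]), (0.27, [0.323, -0.222, 0.001])]
spray_bottle [(0.6, [0.765, 0.158, 0.0])]
tape_measure [(0.6, [0.32, -0.22, -0.0])]
strap_roll [(0.59, [0.51, -0.202, 0.001])]
wrist {'fx': 395.00602317997357, 'fy': 395.00602317997357, 'cx': 321.84146664989834, 'cy': 240.9457470983219, 'eye': array([ 0.33952676, -0.55987307,  0.38531876]), 'rotation': array([[ 4.16138817e-01,  8.72347509e-01,  2.56589768e-01],
       [-9.09301045e-01,  3.99131557e-01,  1.17752324e-01],
       [ 3.07872872e-04, -2.82318657e-01,  9.59320635e-01]])}
gear []
sleeve []
large_bearing []
pinion []
small_bearing []
layshaft []
input_shaft []
spray_bottle []
tape_measure []
strap_roll []
1.65
```

View pics.

View pics/scene0.png

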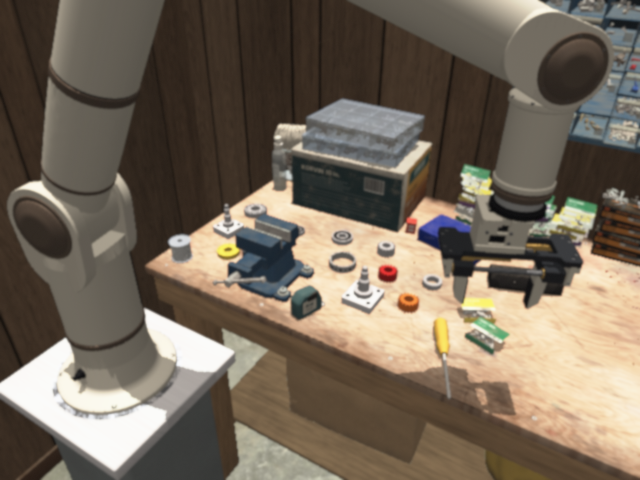

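View pics/top0.png

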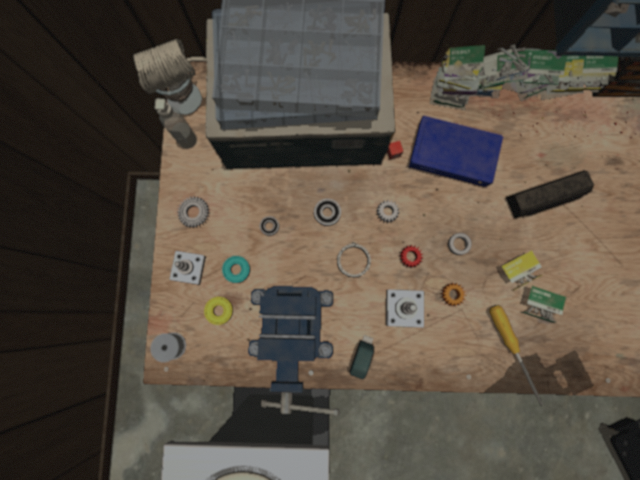

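```bash
cat > h.py <<'E'
import numpy as np, cv2
from workcell import *
def ray(c,u,v,z):
    d=c["rotation"]@np.array([(u-c["cx"])/c["fx"],-(v-c["cy"])/c["fy"],-1.0]); e=c["eye"]
    return e+d*(z-e[2])/d[2]
def proj(c,p):
    q=c["rotation"].T@(np.array(p)-c["eye"]); return c["cx"]+c["fx"]*q[0]/-q[2], c["cy"]-c["fy"]*q[1]/-q[2]
def st():
    s=observe(); R=s['tcp_rot']; 
    print('t',round(s['time_s'],2),'pos',np.round(s['tool_pos']*1000,1),'w',round(s['width']*1000,1),'F',np.round(s['ft_force'],1),'zang',round(float(np.degrees(np.arctan2(R[1,2],R[0,2]))),2),'q7',np.round(s['q'],0), 'tilt',np.round(R[:2,1],4))
    return s
E
python3 - <<'E'
from h import *
c=camera("top"); im=c["img"][:,:,::-1]
for n,(u,v) in dict(gear=(193,212),sb=(270,226),lb=(327,211),pin=(388,211),sl=(459,243),boxfront=(300,166),lay=(405,308),inp=(187,266)).items(): print(n,np.round(ray(c,u,v,0.016 if n!='boxfront' else 0),3))
cv2.imwrite("pics/top1.png",cv2.resize(im[130:380,140:500],None,fx=2.2,fy=2.2,interpolation=cv2.INTER_CUBIC))
st()
E
```

```text
gear [0.605 0.127 0.016]
sb [ 0.579 -0.032  0.016]
lb [ 0.612 -0.148  0.016]
pin [ 0.615 -0.272  0.016]
sl [ 0.551 -0.415  0.016]
boxfront [ 0.713 -0.089  0.   ]
lay [ 0.42  -0.305  0.016]
inp [0.493 0.131 0.016]
t 1.7 pos [ 270.3 -591.1  226.7] w 92.2 F [-0.  -0.1  1.1] zang -65.43 q7 [ 81.  29. -24.  89.  13.  65. -12.] tilt [ 0. -0.]
```

View pics/top1.png

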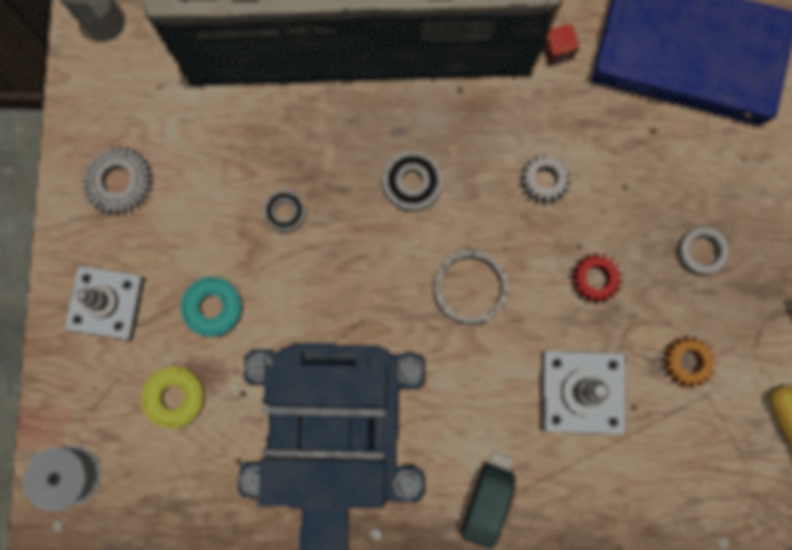

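```bash
python3 -m handwheel '{"gripper":[0,0,0,0,0,0,0,0],"delta_pos":[[0.25,0.5,0],[0.5,0.95,0],[0.5,0.95,0],[0.5,0.95,0],[0.5,0.95,0],[0.5,0.95,0],[0.5,0.95,0],[0.5,0.95,0]],"spin":[0.06,0.12,0.18,0.24,0.3,0.36,0.42,0.48]}'
python3 -c "
from h import *
st()"
```

```text
time_s: 2.37
tool_pos: [0.3455, -0.4485, 0.227]
tcp_rot: [[-0.174, -0.0, 0.985], [-0.985, -0.001, -0.174], [0.001, -1.0, 0.0]]
ft_force: [0.9, -0.5, -0.2]
width: 0.092
t 2.37 pos [ 345.5 -448.5  227. ] w 92.0 F [ 0.9 -0.5 -0.2] zang -10.04 q7 [ 81.  23. -39. 101.  16.  62.  26.] tilt [-0.     -0.0006]
```

```bash
python3 -m handwheel '{"gripper":[0,0,0,0,0,0,0],"delta_pos":[[0.25,0.5,0],[0.5,0.95,0],[0.5,0.95,0],[0.5,0.95,0],[0.5,0.95,0],[0.5,0.95,0],[0.5,0.95,0]],"spin":[0.05,0.087,0.087,0.087,0.087,0.087,0.087]}'
python3 - <<'E'
from h import *
s=st(); c=camera("wrist"); cv2.imwrite("pics/w1.png",c["img"][:,:,::-1])
print(c["eye"],c["rotation"],[ (d['conf'],d['at']) for d in tip_of("wrist","layshaft")], [ (d['conf'],d['at']) for d in tip_of("wrist","strap_roll")])
print(proj(c,[.42,-.306,.0915]),proj(c,s['tool_pos']))
E
```

```text
time_s: 2.95
tool_pos: [0.4201, -0.3067, 0.2269]
tcp_rot: [[-0.008, -0.0, 1.0], [-1.0, -0.001, -0.008], [0.001, -1.0, -0.0]]
ft_force: [-0.4, -0.8, -0.9]
width: 0.0919
t 2.95 pos [ 420.1 -306.7  226.9] w 91.9 F [-0.4 -0.8 -0.9] zang -0.44 q7 [ 71.  19. -45. 107.  15.  60.  19.] tilt [-0.0002 -0.0009]
[ 0.42126269 -0.23113562  0.38537769] [[ 0.99997022  0.00634589  0.00439231]
 [-0.00732708  0.95937856  0.28202675]
 [-0.00242418 -0.28205053  0.95939649]] [(0.72, [0.4184, -0.3073, -0.0034])] []
(np.float64(321.8392513413431), np.float64(226.534269588161)) (np.float64(321.4123875360981), np.float64(304.26238916391173))
```

View pics/w1.png

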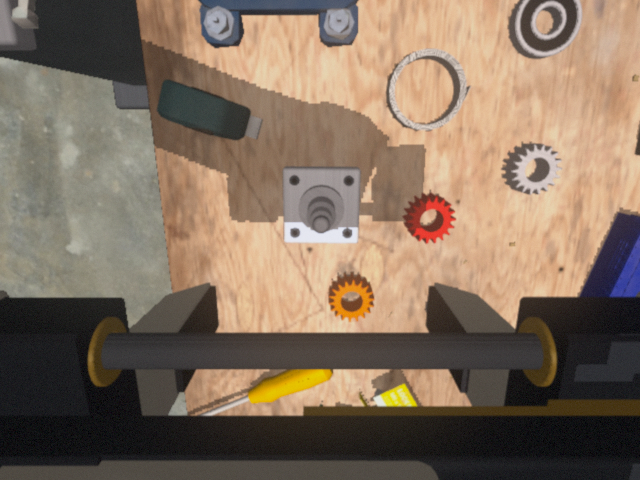

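```bash
python3 - <<'E'
import cv2
im=cv2.imread("pics/w1.png")[155:255,270:370]
cv2.imwrite("pics/w1c.png",cv2.resize(im,None,fx=6,fy=6,interpolation=cv2.INTER_CUBIC))
E
```

```text
(no output)
```

View pics/w1c.png

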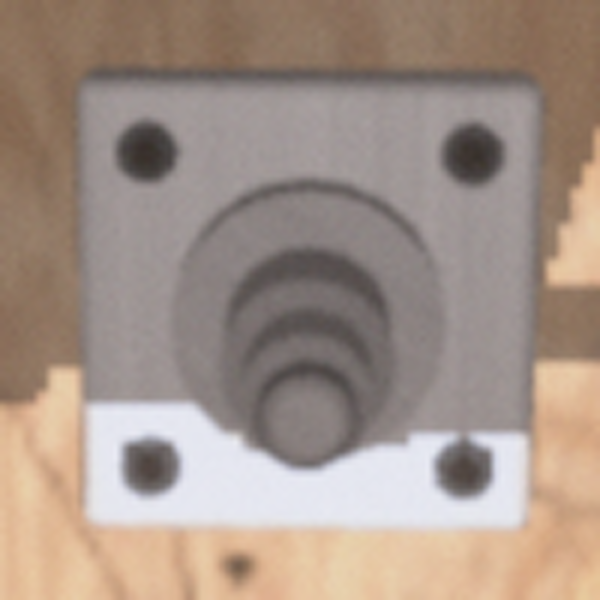

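```bash
cat >> h.py <<'E'
def isect(p):
    a,b,c_,d=[np.array(x,float) for x in p]; t=np.linalg.solve(np.array([c_-a,-(d-b)]).T,b-a)[0]; return a+t*(c_-a)
E
python3 - <<'E'
from h import *
# pose unchanged: camera same
c=camera("wrist")
f=lambda p:(np.array(p)+0.5)/6-0.5+np.array([270,155])
h=f(isect([(147,152),(473,154),(464,467),(150,466)])); k=f(isect([(80,75),(540,75),(527,525),(85,523)]))
print(ray(c,*h,.02),ray(c,*k,.02),ray(c,*f((306,415)),.0915))
for p in [(147,152),(473,154),(464,467),(150,466)]: print(np.round(ray(c,*f(p),.02),4))
E
```

```text
[ 0.41833796 -0.30580367  0.02      ] [ 0.41815544 -0.30441606  0.02      ] [ 0.41833031 -0.30465849  0.0915    ]
[ 0.3938 -0.2805  0.02  ]
[ 0.4438 -0.2813  0.02  ]
[ 0.4428 -0.3311  0.02  ]
[ 0.3927 -0.3304  0.02  ]
```

```bash
python3 -m handwheel '{"gripper":[0,0,0,0,0],"delta_pos":[[0.1,0.25,0],[0.2,0.5,0],[0.3,0.75,0],[0.4,0.97,0],[0.4,0.97,0]],"spin":[0.06,0.12,0.18,0.24,0.26]}'
python3 -m handwheel '{"gripper":[0,0,0,0,0],"delta_pos":[[0.1,0.25,0],[0.2,0.5,0],[0.3,0.75,0],[0.4,0.97,0],[0.4,0.97,0]],"spin":[0.06,0.12,0.18,0.24,0.26]}'
python3 -m handwheel '{"gripper":[0,0,0,0,0,0],"delta_pos":[[0.1,0.25,0],[0.2,0.5,-0.1],[0.3,0.75,-0.3],[0.4,0.97,-0.45],[0.42,0.97,-0.45],[0.42,0.97,-0.45]],"spin":[0.06,0.12,0.18,0.24,0.26,0.26]}'
python3 - <<'E'
from h import *
s=st(); c=camera("wrist"); cv2.imwrite("pics/w2.png",c["img"][:,:,::-1])
print(c["eye"],c["rotation"],[ (d['conf'],d['at']) for d in tip_of("wrist","gear")], [ (d['conf'],d['at']) for d in tip_of("wrist","input_shaft")])
print(proj(c,s['tool_pos']))
E
```

```text
time_s: 3.57
tool_pos: [0.4831, -0.1532, 0.2277]
tcp_rot: [[0.503, 0.003, 0.865], [-0.865, 0.003, 0.503], [-0.001, -1.0, 0.005]]
ft_force: [0.0, 0.8, 0.3]
width: 0.0917
time_s: 3.98
tool_pos: [0.5424, -0.0069, 0.2278]
tcp_rot: [[0.866, 0.004, 0.501], [-0.501, 0.006, 0.866], [0.0, -1.0, 0.007]]
ft_force: [0.1, 1.5, 1.2]
width: 0.0918
time_s: 4.48
tool_pos: [0.6027, 0.1329, 0.1567]
tcp_rot: [[1.0, -0.004, 0.015], [-0.015, 0.002, 1.0], [-0.004, -1.0, 0.002]]
ft_force: [0.6, 0.2, 0.2]
width: 0.0916
t 4.48 pos [602.7 132.9 156.7] w 91.6 F [0.6 0.2 0.2] zang 89.16 q7 [ 26.  42. -60.  96.  39.  65.  44.] tilt [-0.0039  0.0023]
[0.52823049 0.13344222 0.31556084] [[ 1.41871909e-02 -9.61641709e-01 -2.73941503e-01]
 [ 9.99898936e-01  1.38956502e-02  3.00472992e-03]
 [ 9.17121689e-04 -2.73956446e-01  9.61741662e-01]] [(0.95, [0.6054, 0.1281, 0.0015])] [(0.59, [0.493, 0.1311, -0.0029])]
(np.float64(322.58784444212324), np.float64(304.95611045520866))
```

View pics/w2.png

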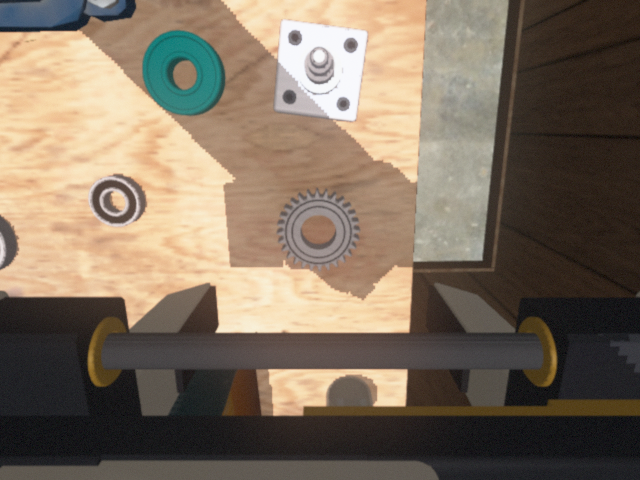

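```bash
python3 - <<'E'
from h import *
s=st(); c=camera("wrist"); im=c["img"][:,:,::-1].copy(); cv2.imwrite("pics/w3.png",im)
a=cv2.resize(im[175:275,265:365],None,fx=4,fy=4,interpolation=cv2.INTER_CUBIC)
b=cv2.resize(im[15:115,270:370],None,fx=4,fy=4,interpolation=cv2.INTER_CUBIC)
cv2.imwrite("pics/w3c.png",np.hstack([a,b]))
for z in (0.0,.016): print(proj(c,[.605,.128,z]))
E
```

```text
t 4.63 pos [603.6 128.5 159.4] w 91.5 F [ 0.9  0.1 -0.2] zang 88.71 q7 [ 26.  41. -60.  96.  39.  65.  44.] tilt [-0.0003 -0.0009]
(np.float64(322.1403997963936), np.float64(222.9061732216456))
(np.float64(322.10917435572094), np.float64(227.65092084812198))
```

View pics/w3c.png

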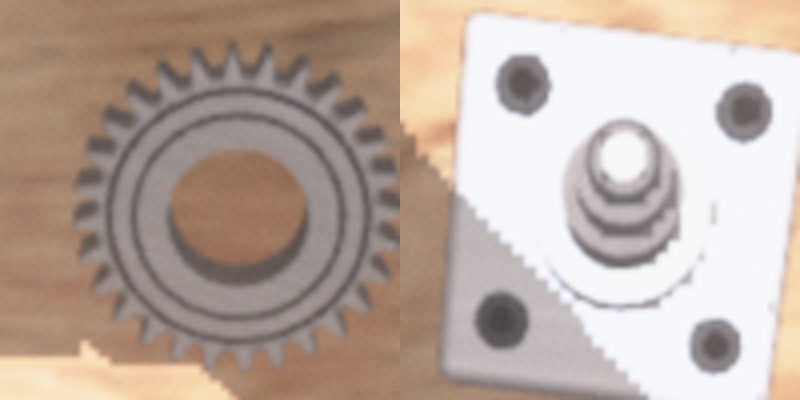

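```bash
python3 - <<'E'
from h import *
c=camera("wrist")
f=lambda p,o:(np.array(p)+0.5)/4-0.5+np.array(o)
print('gear',ray(c,*f((239.5,215),(265,175)),.016))
h=f(isect([(123,85),(345,110),(315,346),(101,320)]),(270,15))
print('inp',ray(c,*h,.02),ray(c,*f((224,157),(270,15)),.0815))
st()
E
```

```text
gear [0.60607216 0.12942833 0.016     ]
inp [0.49021323 0.13195453 0.02      ] [0.49050972 0.13218145 0.0815    ]
t 4.73 pos [604.  128.  160.1] w 91.7 F [-0.1 -0.6  0. ] zang 88.69 q7 [ 26.  41. -60.  97.  39.  65.  44.] tilt [ 0.0013 -0.0013]
```

```bash
python3 -m handwheel '{"gripper":[0,0,0,0,0,0,0],"delta_pos":[[0.02,-0.007,-0.25],[0.02,-0.007,-0.5],[0.02,-0.007,-0.75],[0.02,-0.007,-0.86],[0.02,-0.007,-0.86],[0.02,-0.007,-0.86],[0.02,-0.007,-0.86]],"spin":[0,0,0,0,0,0,0]}'
python3 - <<'E'
from h import *
for i in range(4):
    c=camera("wrist"); st()
cv2.imwrite("pics/w4.png",c["img"][:,:,::-1])
E
```

```text
time_s: 5.32
tool_pos: [0.608, 0.1297, 0.0328]
tcp_rot: [[1.0, 0.003, 0.02], [-0.02, 0.001, 1.0], [0.003, -1.0, 0.001]]
ft_force: [0.8, -0.2, 0.0]
width: 0.0917
t 5.37 pos [608.2 130.   33.1] w 91.9 F [-0.   0.  -0.3] zang 88.89 q7 [ 22.  50. -52. 100.  48.  55.  39.] tilt [0.004  0.0012]
t 5.42 pos [608.1 129.9  33. ] w 92.0 F [-0.9  0.4 -0.5] zang 88.9 q7 [ 22.  50. -52. 100.  48.  55.  39.] tilt [0.004  0.0009]
t 5.47 pos [607.9 129.8  32.6] w 91.7 F [0.2 0.8 0.7] zang 88.91 q7 [ 22.  50. -52. 100.  48.  55.  39.] tilt [0.0036 0.0007]
t 5.52 pos [607.6 129.6  32.3] w 91.7 F [ 0.9 -0.   0.6] zang 88.91 q7 [ 22.  50. -52. 100.  48.  55.  39.] tilt [0.003  0.0004]
```

View pics/w4.png

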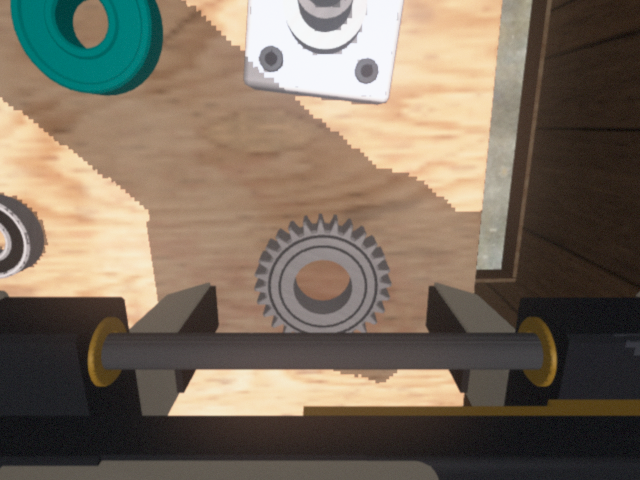

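```bash
python3 -m handwheel '{"gripper":[0,0,0,0,0,0,0],"delta_pos":[[0,0,-0.1],[0,0,-0.17],[0,0,-0.17],[0,0,-0.17],[0,0,-0.17],[0,0,-0.17],[0,0,-0.17]],"spin":[0,0,0,0,0,0,0]}'
python3 - <<'E'
from h import *
for i in range(2):
    c=camera("wrist"); st()
im=c["img"][:,:,::-1]
cv2.imwrite("pics/w5.png",cv2.resize(im[200:350,200:440],None,fx=3,fy=3,interpolation=cv2.INTER_CUBIC))
E
```

```text
time_s: 6.1
tool_pos: [0.6065, 0.1296, 0.005]
tcp_rot: [[1.0, 0.0, 0.019], [-0.019, 0.0, 1.0], [0.0, -1.0, 0.0]]
ft_force: [0.1, 0.3, 1.1]
width: 0.0917
t 6.15 pos [606.5 129.5   5. ] w 91.8 F [0.6 0.6 0.2] zang 88.93 q7 [ 21.  52. -51. 100.  49.  53.  38.] tilt [0.0004 0.0002]
t 6.2 pos [606.5 129.4   5. ] w 92.1 F [ 0.4  0.5 -0.3] zang 88.93 q7 [ 21.  52. -51. 100.  49.  53.  38.] tilt [0.0004 0.0001]
```

View pics/w5.png

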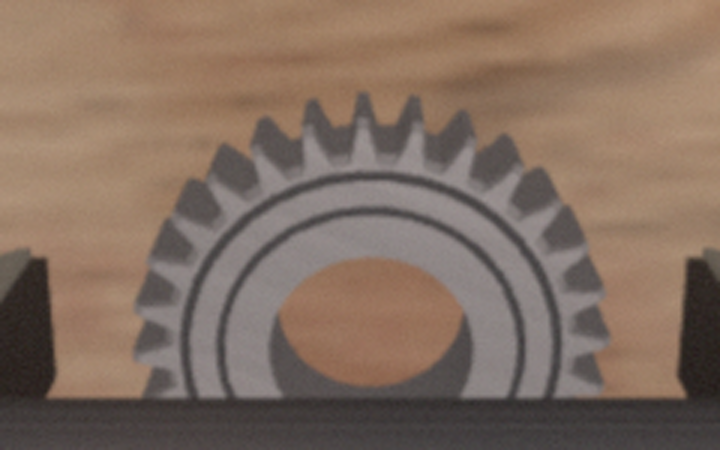

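```bash
python3 -m handwheel '{"gripper":[0.15,0.2,0.25,0.3,0.35,0.4,0.4,0.4],"delta_pos":[[0,0,0],[0,0,0],[0,0,0],[0,0,0],[0,0,0],[0,0,0],[0,0,0],[0,0,0]],"spin":[0,0,0,0,0,0,0,0]}' 15
python3 - <<'E'
from h import *
st()
c=camera("wrist")
im=c["img"][:,:,::-1]
cv2.imwrite("pics/w6.png",cv2.resize(im[200:350,200:440],None,fx=3,fy=3,interpolation=cv2.INTER_CUBIC))
E
```

```text
time_s: 6.87
tool_pos: [0.6063, 0.1294, 0.0048]
tcp_rot: [[1.0, 0.0, 0.019], [-0.019, 0.0, 1.0], [0.0, -1.0, 0.0]]
ft_force: [0.7, -0.3, 0.3]
width: 0.0662
t 6.87 pos [606.3 129.4   4.8] w 66.2 F [ 0.7 -0.3  0.3] zang 88.93 q7 [ 21.  52. -51. 100.  49.  53.  38.] tilt [0.     0.0001]
```

View pics/w6.png

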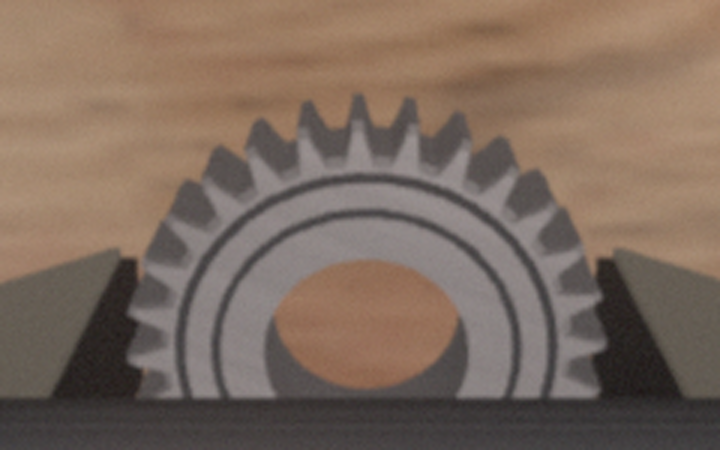

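```bash
python3 -m handwheel '{"gripper":[0.15,0.1,0.1,0.1,0.1,0.1,0.1,0.1],"delta_pos":[[0,0,0],[0,0,0],[0,0,0],[0,0,0],[0,0,0],[0,0,0],[0,0,0],[0,0,0]],"spin":[0,0,0.06,0.12,0.18,0.24,0.3,0.36]}' 15
python3 -m handwheel '{"gripper":[0.1,0.15,0.2,0.25,0.3,0.35,0.4,0.4],"delta_pos":[[0,0,0],[0,0,0],[0,0,0],[0,0,0],[0,0,0],[0,0,0],[0,0,0],[0,0,0]],"spin":[0.03,0.03,0.03,0.03,0.03,0.03,0.03,0.03]}' 15
python3 - <<'E'
from h import *
st()
c=camera("wrist")
im=c["img"][:,:,::-1]
cv2.imwrite("pics/w7.png",cv2.resize(im[200:350,200:440],None,fx=3,fy=3,interpolation=cv2.INTER_CUBIC))
E
```

```text
time_s: 7.58
tool_pos: [0.6063, 0.1291, 0.0046]
tcp_rot: [[0.76, -0.0, -0.65], [0.65, -0.0, 0.76], [-0.0, -1.0, -0.0]]
ft_force: [-0.3, 0.0, 0.3]
width: 0.0827
time_s: 8.25
tool_pos: [0.6063, 0.1293, 0.0047]
tcp_rot: [[0.724, 0.0, -0.69], [0.69, -0.0, 0.724], [-0.0, -1.0, -0.0]]
ft_force: [-0.0, -0.2, 0.1]
width: 0.0659
t 8.25 pos [606.3 129.3   4.7] w 65.9 F [-0.  -0.2  0.1] zang 133.6 q7 [ 25.  56. -58. 100.  57.  58.  78.] tilt [ 0.     -0.0003]
```

View pics/w7.png

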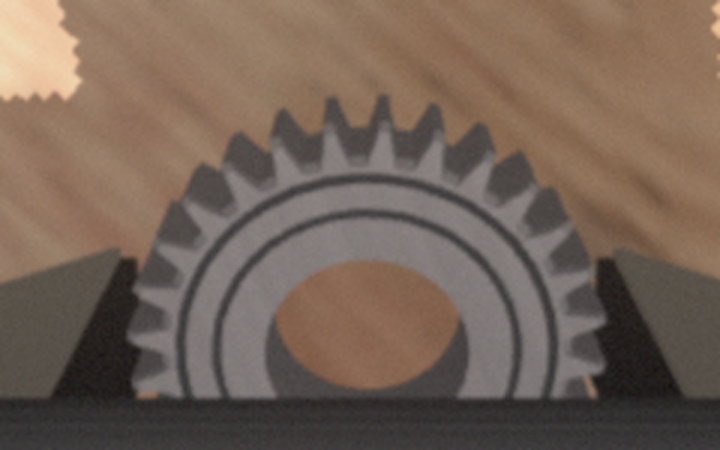

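```bash
python3 -m handwheel '{"gripper":[0.45,0.45,0.45,0.45,0.45,0.45,0.45,0.45],"delta_pos":[[0,0,0],[0,0,0],[0,0,0.05],[0,0,0.15],[0,0,0.4],[0,0,0.65],[0,0,0.9],[0,0,1]],"spin":[0,0,0,0,0,0,0,0]}' 45
python3 -m handwheel '{"gripper":[0.45,0.45,0.45,0.45,0.45,0.45,0.45],"delta_pos":[[-0.04,-0.1,0.03],[-0.13,-0.3,0.1],[-0.22,-0.5,0.15],[-0.3,-0.7,0.2],[-0.39,-0.9,0.2],[-0.41,-0.96,0.2],[-0.418,-0.965,0.2]],"spin":[-0.03,-0.09,-0.15,-0.21,-0.27,-0.33,-0.39]}'
python3 -m handwheel '{"gripper":[0.45,0.45,0.45,0.45,0.45,0.45,0.45],"delta_pos":[[-0.09,-0.2,0],[-0.18,-0.4,0],[-0.26,-0.6,0],[-0.35,-0.8,0],[-0.4,-0.93,0],[-0.418,-0.965,0],[-0.418,-0.965,0]],"spin":[-0.06,-0.12,-0.18,-0.24,-0.3,-0.36,-0.39]}'
python3 -m handwheel '{"gripper":[0.45,0.45,0.45,0.45,0.45,0.45,0.45],"delta_pos":[[-0.09,-0.2,0],[-0.18,-0.4,0],[-0.26,-0.6,0],[-0.35,-0.8,0],[-0.4,-0.93,0],[-0.418,-0.965,0],[-0.418,-0.965,0]],"spin":[-0.06,-0.12,-0.18,-0.24,-0.3,-0.36,-0.386]}'
python3 - <<'E'
from h import *
for i in range(4): c=camera("wrist"); st()
cv2.imwrite("pics/w8.png",c["img"][:,:,::-1])
E
```

```text
time_s: 8.97
tool_pos: [0.6082, 0.1313, 0.1613]
tcp_rot: [[0.723, 0.007, -0.691], [0.691, 0.002, 0.723], [0.007, -1.0, -0.003]]
ft_force: [0.5, 1.3, -1.7]
width: 0.0651
time_s: 9.55
tool_pos: [0.5423, -0.0201, 0.1845]
tcp_rot: [[1.0, -0.002, 0.03], [-0.03, -0.003, 1.0], [-0.001, -1.0, -0.003]]
ft_force: [-1.0, 1.2, -1.7]
width: 0.065
time_s: 10.13
tool_pos: [0.4792, -0.163, 0.1848]
tcp_rot: [[0.69, -0.001, 0.724], [-0.724, -0.002, 0.69], [0.0, -1.0, -0.002]]
ft_force: [-0.0, 0.8, -2.3]
width: 0.0652
time_s: 10.72
tool_pos: [0.4164, -0.3073, 0.1848]
tcp_rot: [[-0.01, -0.001, 1.0], [-1.0, -0.001, -0.01], [0.001, -1.0, -0.001]]
ft_force: [-0.0, 0.0, -2.3]
width: 0.0649
t 10.77 pos [ 417.2 -305.8  184.9] w 64.5 F [-0.2  0.  -3. ] zang -0.49 q7 [ 71.  22. -46. 110.  19.  56.  16.] tilt [-0.0004 -0.0003]
t 10.82 pos [ 417.7 -305.   185. ] w 64.9 F [ 0.3  0.4 -2.2] zang -0.05 q7 [ 71.  22. -46. 110.  19.  56.  16.] tilt [-0.0002 -0.0002]
t 10.87 pos [ 418.1 -304.4  185. ] w 65.1 F [-0.3  0.7 -1.3] zang 0.14 q7 [ 71.  22. -46. 110.  19.  56.  16.] tilt [-0.0001 -0.    ]
t 10.92 pos [ 418.3 -304.1  184.9] w 64.9 F [-0.1  0.9 -1.6] zang 0.19 q7 [ 71.  22. -46. 110.  19.  56.  16.] tilt [-0.      0.0001]
```

View pics/w8.png

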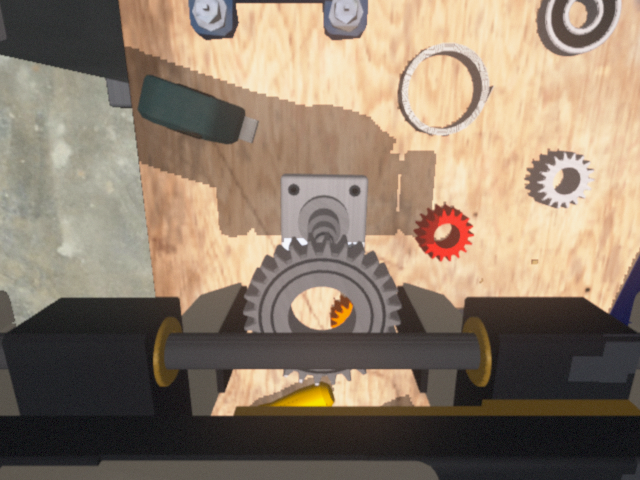

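```bash
python3 -m handwheel '{"gripper":[0.45,0.45,0.45,0.45,0.45,0.45],"delta_pos":[[0,0,-0.1],[0,0,-0.3],[0,0,-0.46],[0,0,-0.46],[0,0,-0.46],[0,0,-0.46]],"spin":[0,0,0,0,0,0]}'
python3 - <<'E'
from h import *
for i in range(4): c=camera("wrist"); st()
cv2.imwrite("pics/w9.png",c["img"][:,:,::-1])
E
```

```text
time_s: 11.42
tool_pos: [0.4193, -0.3046, 0.1169]
tcp_rot: [[0.002, 0.001, 1.0], [-1.0, -0.0, 0.002], [0.0, -1.0, 0.001]]
ft_force: [0.3, -0.1, -1.5]
width: 0.0651
t 11.47 pos [ 419.6 -305.1  117.3] w 64.7 F [ 0.3 -0.2 -1.3] zang 0.08 q7 [ 67.  28. -43. 113.  25.  49.  12.] tilt [ 0.0022 -0.0012]
t 11.52 pos [ 419.6 -305.4  117.4] w 64.9 F [ 1.  -0.4 -1.8] zang 0.05 q7 [ 68.  28. -43. 113.  25.  49.  12.] tilt [ 0.0023 -0.0016]
t 11.57 pos [ 419.4 -305.5  117.3] w 65.0 F [ 0.4 -0.4 -2.6] zang 0.03 q7 [ 68.  28. -43. 113.  25.  49.  12.] tilt [ 0.0022 -0.0018]
t 11.62 pos [ 419.1 -305.5  117.1] w 65.0 F [-0.1  0.3 -2.3] zang 0.02 q7 [ 68.  28. -43. 113.  25.  49.  12.] tilt [ 0.0018 -0.0017]
```

View pics/w9.png

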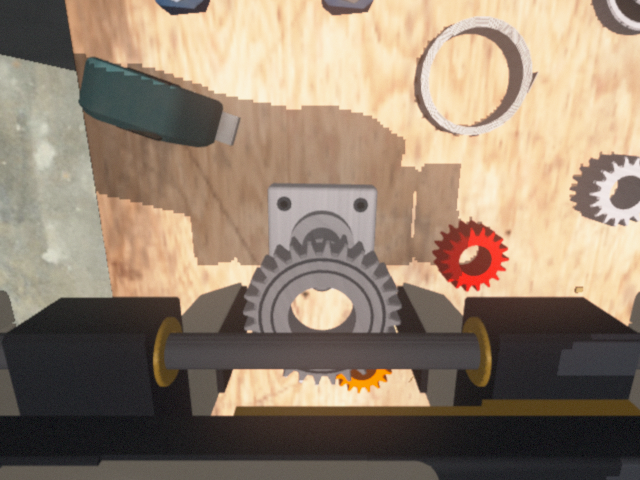

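```bash
python3 -m handwheel '{"gripper":[0.45,0.45,0.45,0.45,0.45,0.45,0.45,0.45],"delta_pos":[[0,0,-0.06],[0,0,-0.12],[0,0,-0.18],[0,0,-0.24],[0,0,-0.28],[0,0,-0.3],[0,0,-0.3],[0,0,-0.3]],"spin":[0,0,0,0,0,0,0,0]}'
python3 - <<'E'
from h import *
for i in range(4): c=camera("wrist"); st()
im=c["img"][:,:,::-1]
cv2.imwrite("pics/w10.png",cv2.resize(im[200:350,200:440],None,fx=3,fy=3,interpolation=cv2.INTER_CUBIC))
E
```

```text
time_s: 12.28
tool_pos: [0.4183, -0.3047, 0.0705]
tcp_rot: [[0.0, -0.0, 1.0], [-1.0, 0.001, 0.0], [-0.001, -1.0, -0.0]]
ft_force: [0.8, 0.5, -1.3]
width: 0.0647
t 12.33 pos [ 418.5 -304.9   70.8] w 64.5 F [-0.4  0.1 -2.5] zang 0.02 q7 [ 65.  32. -40. 114.  29.  44.   8.] tilt [0.0003 0.    ]
t 12.38 pos [ 418.6 -305.    71. ] w 64.8 F [ 0.3 -0.4 -1.4] zang 0.01 q7 [ 65.  32. -40. 114.  29.  44.   8.] tilt [ 0.0006 -0.0002]
t 12.43 pos [ 418.6 -305.1   71.1] w 65.1 F [-0.1  0.1 -3.1] zang 0.0 q7 [ 65.  32. -40. 114.  29.  44.   8.] tilt [ 0.0007 -0.0005]
t 12.48 pos [ 418.6 -305.2   71.2] w 64.7 F [ 0.1 -0.3 -1.8] zang -0.0 q7 [ 65.  32. -40. 114.  29.  44.   8.] tilt [ 0.0007 -0.0006]
```

View pics/w10.png

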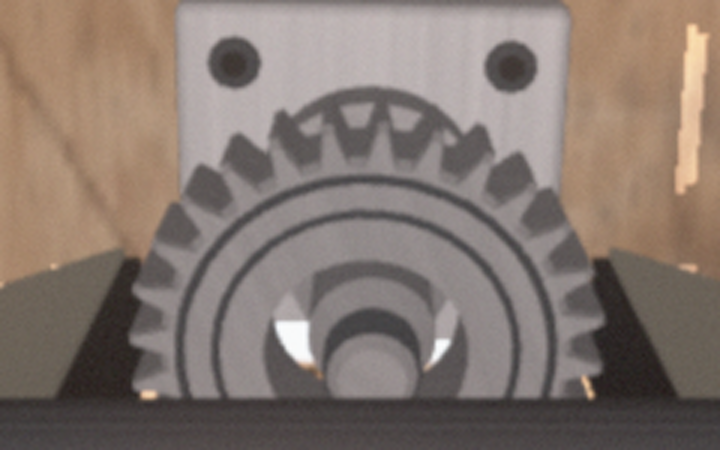

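```bash
python3 -m handwheel '{"gripper":[0.45,0.45,0.45,0.45,0.45,0.45,0.45,0.45],"delta_pos":[[0.004,0,0],[0.004,0,-0.04],[0.004,0,-0.08],[0.004,0,-0.12],[0.004,0,-0.15],[0.004,0,-0.17],[0.004,0,-0.17],[0.004,0,-0.17]],"spin":[0,0,0,0,0,0,0,0]}'
python3 - <<'E'
from h import *
for i in range(3): c=camera("wrist"); st()
im=c["img"][:,:,::-1]
cv2.imwrite("pics/w11.png",cv2.resize(im[200:350,200:440],None,fx=3,fy=3,interpolation=cv2.INTER_CUBIC))
E
```

```text
time_s: 13.15
tool_pos: [0.4187, -0.3047, 0.0449]
tcp_rot: [[0.0, -0.0, 1.0], [-1.0, 0.001, 0.0], [-0.001, -1.0, -0.0]]
ft_force: [-0.4, 0.2, -1.9]
width: 0.0651
t 13.2 pos [ 418.9 -304.8   45.2] w 64.8 F [ 0.2 -0.2 -2.4] zang 0.01 q7 [ 63.  34. -38. 115.  31.  42.   6.] tilt [0.     0.0002]
t 13.25 pos [ 419.  -304.9   45.3] w 64.8 F [-0.2  0.2 -1.8] zang 0.01 q7 [ 63.  34. -38. 115.  31.  42.   6.] tilt [ 0.0003 -0.    ]
t 13.3 pos [ 419.  -305.    45.4] w 65.2 F [ 1.4  1.  -2. ] zang 0.0 q7 [ 63.  34. -38. 115.  31.  42.   6.] tilt [ 0.0004 -0.0002]
```

View pics/w11.png

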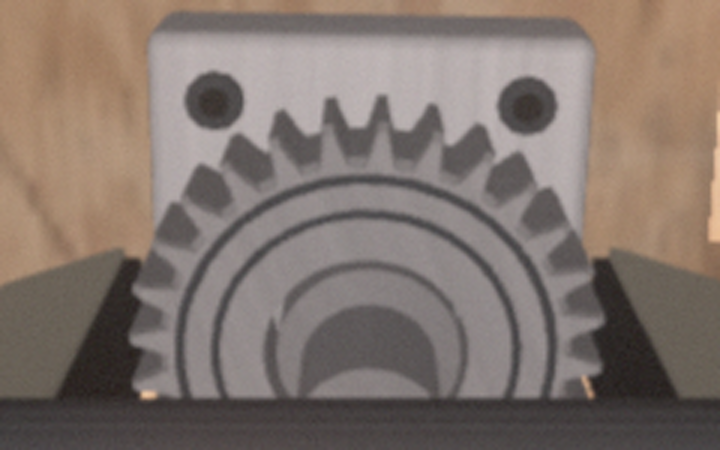

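```bash
python3 -m handwheel '{"gripper":[0.45,0.45,0.45,0.45,0.45,0.45,0.45,0.45],"delta_pos":[[0,0,-0.015],[0,0,-0.03],[0,0,-0.04],[0,0,-0.05],[0,0,-0.055],[0,0,-0.06],[0,0,-0.06],[0,0,-0.06]],"spin":[0,0,0,0,0,0,0,0]}'
python3 - <<'E'
from h import *
for i in range(3): c=camera("wrist"); st()
im=c["img"][:,:,::-1]
cv2.imwrite("pics/w12.png",cv2.resize(im[200:350,200:440],None,fx=3,fy=3,interpolation=cv2.INTER_CUBIC))
E
```

```text
time_s: 13.97
tool_pos: [0.4187, -0.3049, 0.0366]
tcp_rot: [[0.0, -0.0, 1.0], [-1.0, -0.0, 0.0], [0.0, -1.0, -0.0]]
ft_force: [-2.2, 2.1, 5.0]
width: 0.0649
t 14.02 pos [ 418.6 -304.8   36.6] w 64.7 F [-1.5  1.8  4.5] zang 0.01 q7 [ 63.  35. -37. 115.  32.  41.   6.] tilt [-0.0005 -0.0002]
t 14.07 pos [ 418.7 -304.9   36.6] w 64.9 F [-3.1  1.4  5.5] zang 0.01 q7 [ 63.  35. -37. 115.  32.  41.   6.] tilt [-0.0005 -0.0002]
t 14.12 pos [ 418.7 -304.9   36.6] w 65.1 F [-2.5  2.   6.3] zang 0.0 q7 [ 63.  35. -37. 115.  32.  41.   6.] tilt [-0.0004 -0.0003]
```

View pics/w12.png

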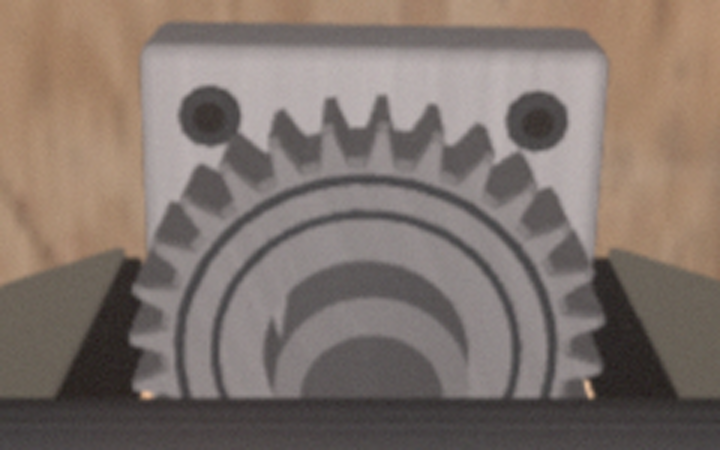

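```bash
python3 -m handwheel '{"gripper":[0.25,0.1,0,0,0,0,0,0],"delta_pos":[[0,0,0],[0,0,0],[0,0,0],[0,0,0.1],[0,0,0.35],[0,0,0.6],[0,0,0.85],[0,0,1]],"spin":[0,0,0,0,0,0,0,0]}'
python3 -m handwheel '{"gripper":[0,0,0,0,0,0,0],"delta_pos":[[0.1,-0.1,0],[0.3,-0.28,0],[0.5,-0.45,0],[0.7,-0.6,0],[0.87,-0.75,-0.1],[0.87,-0.75,-0.1],[0.87,-0.75,-0.1]],"spin":[0,0,0,0,0,0,0]}'
python3 - <<'E'
from h import *
for i in range(5): c=camera("wrist")
st()
cv2.imwrite("pics/w13.png",c["img"][:,:,::-1])
print([(d['conf'],d['at']) for d in tip_of("wrist","sleeve")])
E
```

```text
time_s: 14.78
tool_pos: [0.4206, -0.3054, 0.1898]
tcp_rot: [[0.001, 0.004, 1.0], [-1.0, -0.002, 0.001], [0.002, -1.0, 0.004]]
ft_force: [0.2, -0.4, 0.2]
width: 0.0918
time_s: 15.37
tool_pos: [0.5494, -0.4175, 0.168]
tcp_rot: [[-0.001, -0.002, 1.0], [-1.0, 0.004, -0.001], [-0.004, -1.0, -0.002]]
ft_force: [-0.4, 0.9, 0.5]
width: 0.0919
t 15.62 pos [ 549.1 -417.1  172.6] w 91.7 F [ 0.4 -0.5 -0.5] zang 0.04 q7 [ 61.  40. -40.  85.  27.  65.  16.] tilt [ 0.0008 -0.0014]
[]
```

View pics/w13.png

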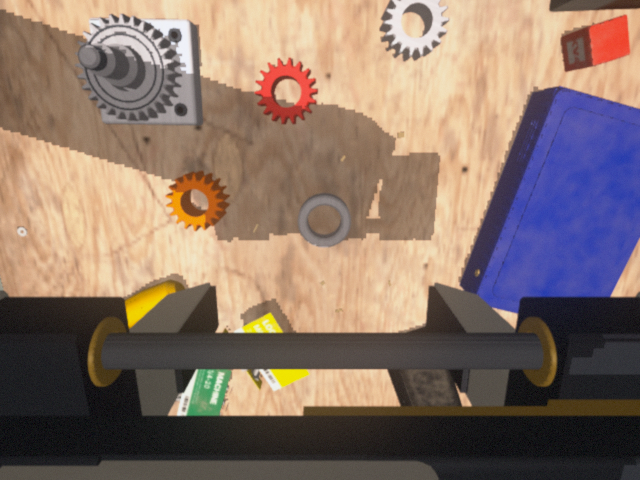

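```bash
cat >> h.py <<'E'
def crop(c,u,v,w,k,name):
    im=c["img"][:,:,::-1]; u0,v0=int(u-w/2),int(v-w/2)
    cv2.imwrite(name,cv2.resize(im[max(v0,0):v0+w,max(u0,0):u0+w],None,fx=k,fy=k,interpolation=cv2.INTER_CUBIC)); print('crop origin',u0,v0,'k',k)
def uncrop(p,o,k): return (np.array(p,float)+0.5)/k-0.5+np.array(o)
E
python3 - <<'E'
from h import *
c=camera("wrist"); crop(c,325,219,80,8,"pics/w14.png"); st()
E
```

```text
crop origin 285 179 k 8
t 15.72 pos [ 549.1 -417.4  172.7] w 91.6 F [-0.1 -1.   0.3] zang 0.02 q7 [ 61.  40. -40.  85.  27.  65.  16.] tilt [ 0.0009 -0.0017]
```

View pics/w14.png

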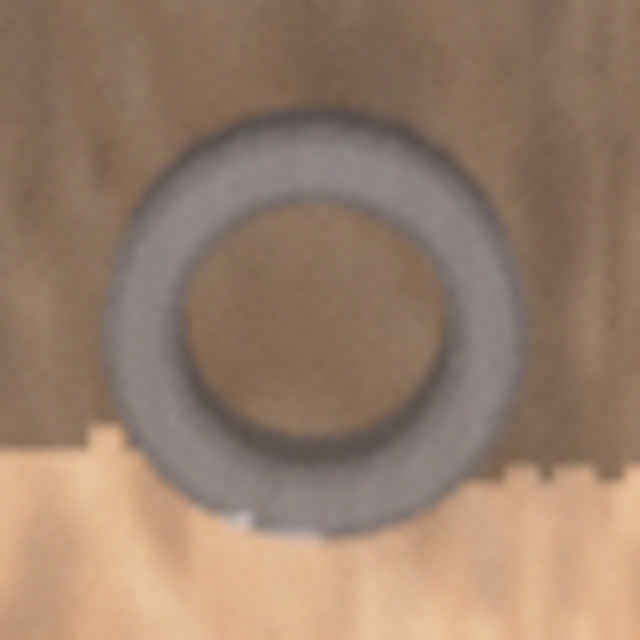

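```bash
python3 - <<'E'
from h import *
c=camera("wrist"); print(ray(c,*uncrop((316,330),(285,179),8),.016)); st()
E
```

```text
[ 0.55089579 -0.41660926  0.016     ]
t 15.77 pos [ 549.1 -417.5  172.5] w 91.7 F [ 0.2 -0.1 -0. ] zang 0.01 q7 [ 61.  40. -40.  85.  27.  65.  16.] tilt [ 0.0008 -0.0015]
```

```bash
python3 -m handwheel '{"gripper":[0,0,0,0,0,0,0,0],"delta_pos":[[0.012,0.005,-0.25],[0.012,0.005,-0.5],[0.012,0.005,-0.75],[0.012,0.005,-0.91],[0.012,0.005,-0.91],[0.012,0.005,-0.91],[0.012,0.005,-0.91],[0.012,0.005,-0.91]],"spin":[0,0,0,0,0,0,0,0]}'
python3 - <<'E'
from h import *
for i in range(4): c=camera("wrist"); 
st()
E
```

```text
time_s: 16.43
tool_pos: [0.5531, -0.4177, 0.0379]
tcp_rot: [[-0.0, 0.004, 1.0], [-1.0, -0.003, -0.0], [0.003, -1.0, 0.004]]
ft_force: [0.6, -1.1, -0.5]
width: 0.092
t 16.63 pos [ 551.9 -417.4   36.5] w 91.9 F [-0.2  0.3  0.2] zang -0.01 q7 [ 58.  48. -36.  89.  33.  54.  12.] tilt [ 0.0019 -0.0017]
```

```bash
python3 -m handwheel '{"gripper":[0,0,0.1,0.2,0.2,0.2,0.2,0.2],"delta_pos":[[0,0,-0.1],[0,0,-0.18],[0,0,-0.2],[0,0,-0.2],[0,0,-0.2],[0,0,-0.2],[0,0,-0.2],[0,0,-0.2]],"spin":[0,0,0,0,0,0,0,0]}' 15
python3 - <<'E'
from h import *
for i in range(2): c=camera("wrist"); 
st()
cv2.imwrite("pics/w15.png",c["img"][:,:,::-1])
E
```

```text
time_s: 17.3
tool_pos: [0.5515, -0.4169, 0.0052]
tcp_rot: [[0.0, 0.001, 1.0], [-1.0, -0.0, 0.0], [0.0, -1.0, 0.001]]
ft_force: [-0.4, -0.3, 0.8]
width: 0.0731
t 17.4 pos [ 551.3 -416.9    5.2] w 73.7 F [ 0.5  0.1 -0.4] zang 0.0 q7 [ 58.  51. -35.  89.  34.  51.  11.] tilt [ 0.0005 -0.0004]
```

View pics/w15.png

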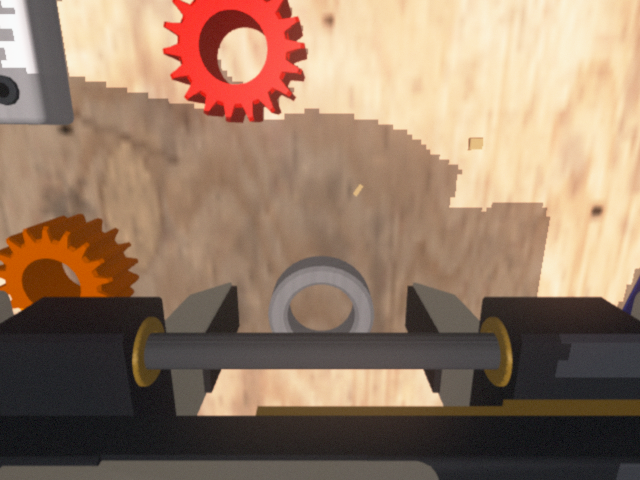

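```bash
python3 -m handwheel '{"gripper":[0.25,0.3,0.35,0.4,0.45,0.5,0.55,0.6],"delta_pos":[[0,0,0],[0,0,0],[0,0,0],[0,0,0],[0,0,0],[0,0,0],[0,0,0],[0,0,0]],"spin":[0,0,0,0,0,0,0,0]}' 15
python3 -m handwheel '{"gripper":[0.65,0.65,0.65,0.65,0.65,0.65,0.65,0.65],"delta_pos":[[0,0,0],[0,0,0],[0,0,0.05],[0,0,0.15],[0,0,0.4],[0,0,0.65],[0,0,0.9],[0,0,1]],"spin":[0,0,0,0,0,0,0,0]}' 45
python3 - <<'E'
from h import *
for i in range(2): c=camera("wrist"); 
st()
crop(c,320,290,160,4,"pics/w16.png")
E
```

```text
time_s: 18.07
tool_pos: [0.5511, -0.4167, 0.0047]
tcp_rot: [[0.0, -0.0, 1.0], [-1.0, 0.0, 0.0], [-0.0, -1.0, -0.0]]
ft_force: [0.2, 0.1, -1.0]
width: 0.0421
time_s: 18.73
tool_pos: [0.5543, -0.4178, 0.1625]
tcp_rot: [[0.0, 0.008, 1.0], [-1.0, -0.005, 0.0], [0.005, -1.0, 0.008]]
ft_force: [1.6, 1.0, -0.0]
width: 0.0419
t 18.83 pos [ 553.9 -418.   160.6] w 41.5 F [-0.8 -0.  -1.3] zang 0.0 q7 [ 61.  40. -40.  85.  28.  64.  15.] tilt [ 0.0071 -0.0053]
crop origin 240 210 k 4
```

View pics/w16.png

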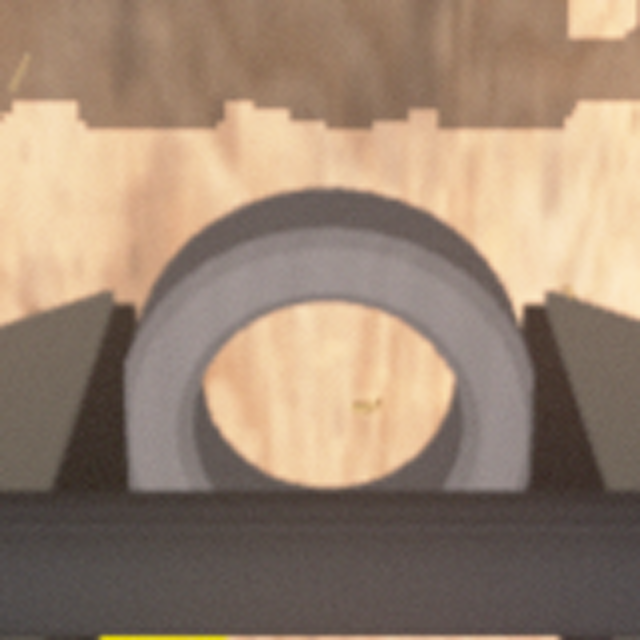

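```bash
python3 -m handwheel '{"gripper":[0.65,0.65,0.65,0.65,0.65,0.65,0.65,0.65],"delta_pos":[[-0.1,0.1,0],[-0.3,0.28,0],[-0.5,0.45,0],[-0.7,0.6,0],[-0.8,0.7,0],[-0.881,0.745,0],[-0.881,0.745,0],[-0.881,0.745,-0.1]],"spin":[0,0,0,0,0,0,0,0]}'
python3 -m handwheel '{"gripper":[0.65,0.65,0.65,0.65,0.65,0.65,0.65,0.65],"delta_pos":[[0,0,-0.05],[0,0,-0.1],[0,0,-0.15],[0,0,-0.2],[0,0,-0.25],[0,0,-0.28],[0,0,-0.28],[0,0,-0.28]],"spin":[0,0,0,0,0,0,0,0]}'
python3 - <<'E'
from h import *
for i in range(3): c=camera("wrist");st() 
cv2.imwrite("pics/w17.png",c["img"][:,:,::-1])
E
```

```text
time_s: 19.5
tool_pos: [0.4195, -0.3059, 0.1412]
tcp_rot: [[-0.0, 0.002, 1.0], [-1.0, -0.003, -0.0], [0.003, -1.0, 0.002]]
ft_force: [0.8, -0.8, -0.5]
width: 0.0418
time_s: 20.17
tool_pos: [0.419, -0.3047, 0.0974]
tcp_rot: [[0.0, -0.0, 1.0], [-1.0, 0.001, 0.0], [-0.001, -1.0, -0.0]]
ft_force: [0.4, -0.6, -0.4]
width: 0.0415
t 20.22 pos [ 419.2 -304.9   97.8] w 41.8 F [ 0.7  0.2 -1.7] zang 0.01 q7 [ 67.  30. -42. 113.  27.  47.  10.] tilt [0.0003 0.0001]
t 20.27 pos [ 419.3 -305.    98.1] w 42.1 F [-0.5 -0.4 -0.4] zang 0.01 q7 [ 67.  30. -42. 113.  27.  47.  10.] tilt [ 0.0006 -0.0003]
t 20.32 pos [ 419.3 -305.1   98.1] w 41.7 F [-0.4  0.7 -0.7] zang 0.0 q7 [ 67.  30. -42. 113.  27.  47.  10.] tilt [ 0.0006 -0.0005]
```

View pics/w17.png

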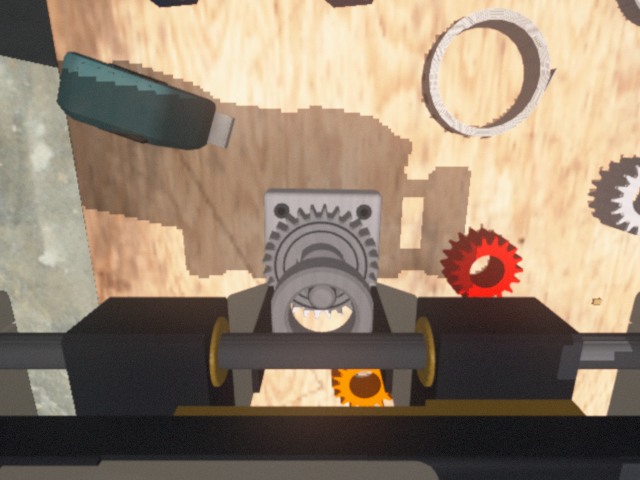

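```bash
python3 -m handwheel '{"gripper":[0.65,0.65,0.65,0.65,0.65,0.65,0.65,0.65],"delta_pos":[[0,0,-0.03],[0,0,-0.06],[0,0,-0.1],[0,0,-0.14],[0,0,-0.16],[0,0,-0.18],[0,0,-0.18],[0,0,-0.18]],"spin":[0,0,0,0,0,0,0,0]}'
python3 - <<'E'
from h import *
for i in range(3): c=camera("wrist");st() 
crop(c,320,270,160,4,"pics/w18.png")
E
```

```text
time_s: 20.98
tool_pos: [0.4189, -0.3047, 0.0705]
tcp_rot: [[0.0, -0.0, 1.0], [-1.0, 0.0, 0.0], [-0.0, -1.0, -0.0]]
ft_force: [0.7, -0.3, -0.6]
width: 0.0413
t 21.03 pos [ 419.  -304.9   70.7] w 41.5 F [-0.4  0.5 -0.4] zang 0.01 q7 [ 65.  32. -40. 114.  29.  44.   8.] tilt [0.0001 0.0001]
t 21.08 pos [ 419.2 -305.    70.9] w 41.8 F [ 1.7  0.2 -1.5] zang 0.01 q7 [ 65.  32. -40. 114.  29.  44.   8.] tilt [ 0.0003 -0.0001]
t 21.13 pos [ 419.2 -305.    70.9] w 41.9 F [-0.2  0.7 -0.5] zang 0.0 q7 [ 65.  32. -40. 114.  29.  44.   8.] tilt [ 0.0004 -0.0002]
crop origin 240 190 k 4
```

View pics/w18.png

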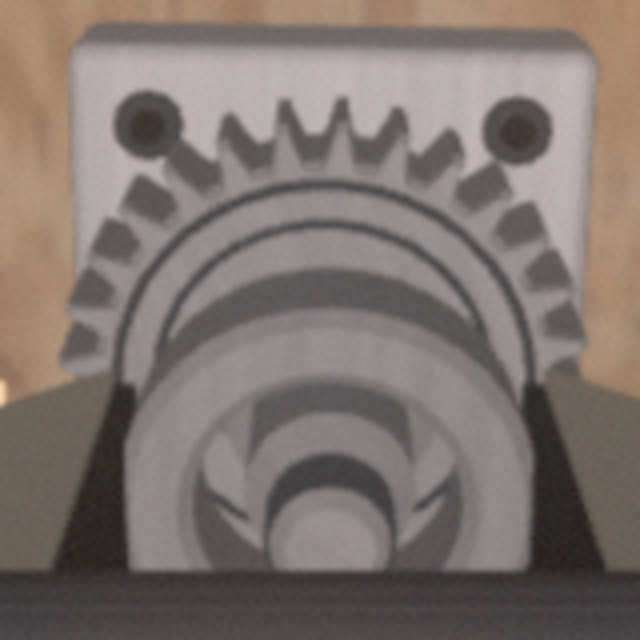

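```bash
python3 -m handwheel '{"gripper":[0.65,0.65,0.65,0.65,0.65,0.65,0.65,0.65],"delta_pos":[[0.001,0,-0.02],[0.001,0,-0.04],[0.001,0,-0.06],[0.001,0,-0.08],[0.001,0,-0.09],[0.001,0,-0.1],[0.001,0,-0.1],[0.001,0,-0.1]],"spin":[0,0,0,0,0,0,0,0]}'
python3 -m handwheel '{"gripper":[0.65,0.65,0.65,0.65,0.65,0.65],"delta_pos":[[0,0,-0.006],[0,0,-0.012],[0,0,-0.018],[0,0,-0.022],[0,0,-0.024],[0,0,-0.024]],"spin":[0,0,0,0,0,0]}'
python3 - <<'E'
from h import *
for i in range(3): c=camera("wrist");st() 
crop(c,320,270,160,4,"pics/w19.png")
E
```

```text
time_s: 21.8
tool_pos: [0.4191, -0.3048, 0.0556]
tcp_rot: [[0.0, -0.0, 1.0], [-1.0, 0.0, 0.0], [-0.0, -1.0, -0.0]]
ft_force: [-0.2, -0.5, -0.9]
width: 0.0417
time_s: 22.3
tool_pos: [0.4191, -0.305, 0.0526]
tcp_rot: [[0.0, -0.0, 1.0], [-1.0, -0.0, 0.0], [0.0, -1.0, -0.0]]
ft_force: [-1.1, 0.0, 4.4]
width: 0.0417
t 22.35 pos [ 419.1 -305.    52.6] w 41.6 F [-1.8  1.2  5. ] zang 0.0 q7 [ 64.  34. -39. 114.  31.  43.   6.] tilt [-0.0002 -0.0004]
t 22.4 pos [ 419.1 -305.    52.5] w 41.9 F [-2.1  0.   5.5] zang 0.0 q7 [ 64.  34. -39. 114.  31.  43.   6.] tilt [-0.0001 -0.0004]
t 22.45 pos [ 419.1 -305.    52.6] w 41.6 F [-1.4  0.3  5.4] zang 0.0 q7 [ 64.  34. -39. 114.  31.  43.   6.] tilt [-0.0002 -0.0004]
crop origin 240 190 k 4
```

View pics/w19.png

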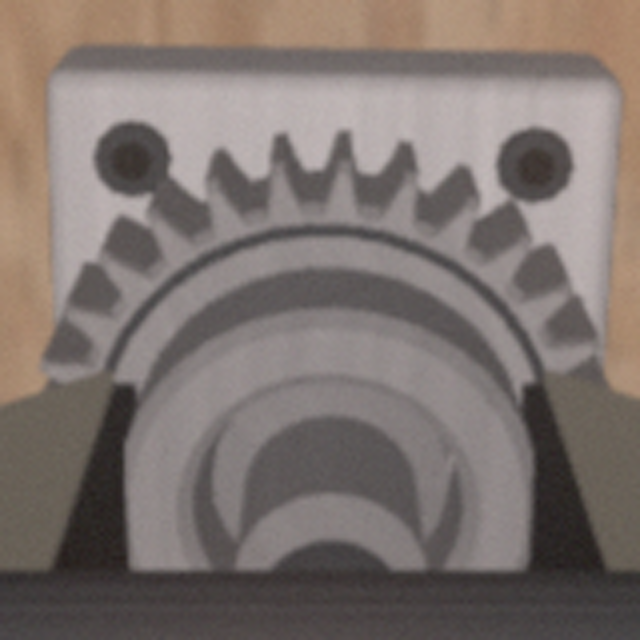

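```bash
python3 -m handwheel '{"gripper":[0.4,0.25,0.1,0,0,0,0,0],"delta_pos":[[0,0,0],[0,0,0],[0,0,0],[0,0,0.1],[0,0,0.35],[0,0,0.6],[0,0,0.85],[0,0,0.95]],"spin":[0,0,0,0,0,0,0,0]}'
python3 -m handwheel '{"gripper":[0,0,0,0,0,0,0],"delta_pos":[[0.08,0.08,0],[0.17,0.17,0],[0.26,0.26,0],[0.35,0.35,0],[0.44,0.44,0],[0.5,0.53,0],[0.5,0.53,0]],"spin":[0.06,0.12,0.18,0.24,0.3,0.36,0.39]}'
python3 -m handwheel '{"gripper":[0,0,0,0,0,0,0,0],"delta_pos":[[0.08,0.06,0],[0.2,0.15,0],[0.32,0.25,0],[0.44,0.35,0],[0.56,0.45,-0.1],[0.68,0.53,-0.2],[0.77,0.53,-0.2],[0.77,0.53,-0.2]],"spin":[0.06,0.12,0.18,0.24,0.3,0.36,0.395,0.395]}'
python3 - <<'E'
from h import *
for i in range(5): c=camera("wrist")
st()
cv2.imwrite("pics/w20.png",c["img"][:,:,::-1])
print([(d['conf'],d['at']) for d in tip_of("wrist","large_bearing")])
E
```

```text
time_s: 23.12
tool_pos: [0.4215, -0.3057, 0.1992]
tcp_rot: [[0.001, 0.005, 1.0], [-1.0, -0.004, 0.001], [0.004, -1.0, 0.005]]
ft_force: [0.8, -0.6, -0.4]
width: 0.0895
time_s: 23.7
tool_pos: [0.4963, -0.2215, 0.195]
tcp_rot: [[0.711, 0.002, 0.703], [-0.703, 0.002, 0.711], [0.0, -1.0, 0.003]]
ft_force: [0.9, 1.2, -0.1]
width: 0.0918
time_s: 24.37
tool_pos: [0.6112, -0.1442, 0.1633]
tcp_rot: [[1.0, -0.0, -0.004], [0.004, 0.003, 1.0], [-0.0, -1.0, 0.003]]
ft_force: [0.3, -0.0, 0.9]
width: 0.0919
t 24.62 pos [ 608.9 -146.8  164.9] w 91.7 F [-0.1 -0.1 -0.2] zang 89.82 q7 [ 52.  43. -61.  95.  40.  67.  70.] tilt [-0.0002 -0.0009]
[(0.88, [0.4937, 0.0363, -0.0032]), (0.51, [0.5823, -0.0294, 0.0011])]
```

View pics/w20.png

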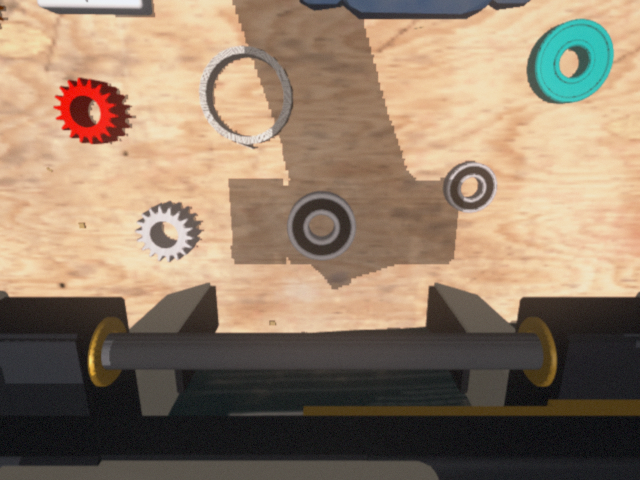

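```bash
python3 - <<'E'
from h import *
c=camera("wrist"); crop(c,321,226,80,8,"pics/w21.png"); st()
print(ray(c,168,232,.024),ray(c,470,187,.012),ray(c,321,226,.014))
E
```

```text
crop origin 281 186 k 8
t 24.72 pos [ 609.1 -146.9  165.1] w 91.7 F [-0.4 -0.1 -0.2] zang 89.85 q7 [ 52.  43. -61.  95.  40.  67.  70.] tilt [ 0.0002 -0.0011]
[ 0.6130664 -0.2684076  0.024    ] [ 0.57997675 -0.03058731  0.012     ] [ 0.61094285 -0.14829414  0.014     ]
```

View pics/w21.png

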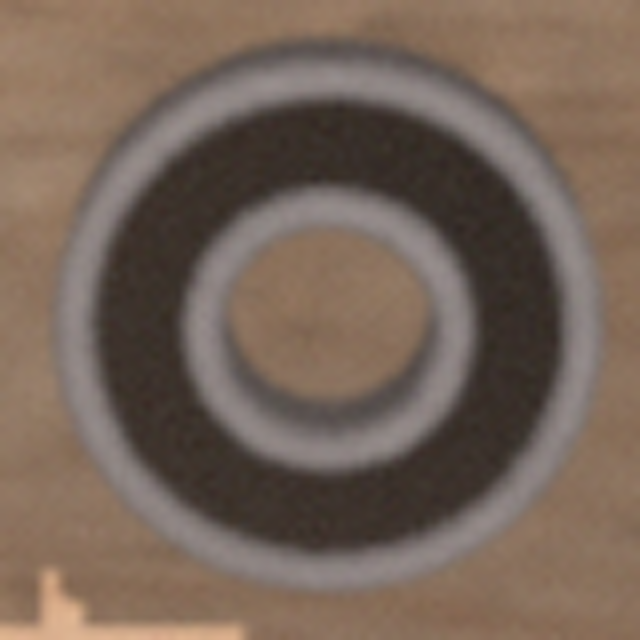

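```bash
python3 -m handwheel '{"gripper":[0,0,0,0,0,0,0,0],"delta_pos":[[0.013,-0.01,-0.25],[0.013,-0.01,-0.5],[0.013,-0.01,-0.75],[0.013,-0.01,-0.87],[0.013,-0.01,-0.87],[0.013,-0.01,-0.87],[0.013,-0.01,-0.87],[0.013,-0.01,-0.87]],"spin":[0,0,0,0,0,0,0,0]}'
python3 - <<'E'
from h import *
for i in range(6): c=camera("wrist"); 
st()
cv2.imwrite("pics/w22.png",c["img"][:,:,::-1])
E
```

```text
time_s: 25.38
tool_pos: [0.6135, -0.1474, 0.0369]
tcp_rot: [[1.0, 0.004, 0.001], [-0.001, -0.001, 1.0], [0.004, -1.0, -0.001]]
ft_force: [0.2, -0.1, -1.4]
width: 0.0918
t 25.68 pos [ 611.9 -147.6   34.9] w 91.7 F [ 1.   0.4 -0.4] zang 89.95 q7 [ 48.  51. -54.  98.  49.  57.  65.] tilt [ 0.0009 -0.0005]
```

View pics/w22.png

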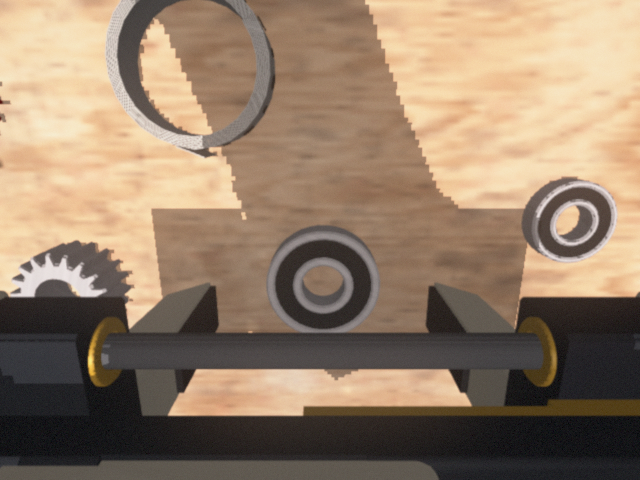

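```bash
python3 -m handwheel '{"gripper":[0,0,0.1,0.15,0.2,0.2,0.2,0.2],"delta_pos":[[0,0,-0.1],[0,0,-0.18],[0,0,-0.195],[0,0,-0.195],[0,0,-0.195],[0,0,-0.195],[0,0,-0.195],[0,0,-0.195]],"spin":[0,0,0,0,0,0,0,0]}' 15
python3 -m handwheel '{"gripper":[0.25,0.3,0.35,0.4,0.45,0.5,0.5,0.5],"delta_pos":[[0,0,0],[0,0,0],[0,0,0],[0,0,0],[0,0,0],[0,0,0],[0,0,0],[0,0,0]],"spin":[0,0,0,0,0,0,0,0]}' 15
python3 - <<'E'
from h import *
for i in range(1): c=camera("wrist"); 
st()
crop(c,320,290,160,4,"pics/w23.png")
E
```

```text
time_s: 26.35
tool_pos: [0.6119, -0.1474, 0.0053]
tcp_rot: [[1.0, 0.001, 0.001], [-0.001, -0.0, 1.0], [0.001, -1.0, -0.0]]
ft_force: [-0.6, 1.1, -0.0]
width: 0.0736
time_s: 27.02
tool_pos: [0.6116, -0.1474, 0.005]
tcp_rot: [[1.0, 0.0, 0.001], [-0.001, -0.0, 1.0], [0.0, -1.0, -0.0]]
ft_force: [-0.4, 0.3, 0.9]
width: 0.0563
t 27.07 pos [ 611.6 -147.4    5. ] w 55.9 F [0.2 0.2 0.7] zang 89.96 q7 [ 47.  53. -52.  99.  51.  55.  64.] tilt [0.0001 0.0001]
crop origin 240 210 k 4
```

View pics/w23.png

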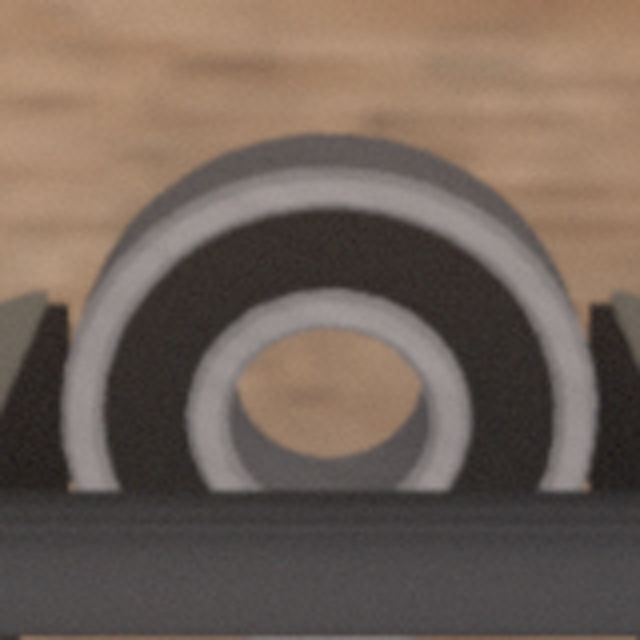

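```bash
python3 - <<'E'
from h import *
c=camera("wrist"); s=observe(); x,y,_=s['tool_pos']
for off in (-.001,0,.001):
  print(off,[np.round(proj(c,[x-r+off,y,.014]),1) for r in (.0105,.028)], np.round(proj(c,[x+off+.0105,y,0]),1))
E
```

```text
-0.001 [array([322.6, 288.8]), array([322.6, 247.8])] [322.6 319.3]
0 [array([322.6, 291. ]), array([322.6, 250.2])] [322.6 321.2]
0.001 [array([322.6, 293.3]), array([322.6, 252.6])] [322.6 323.2]
```

```bash
python3 -m handwheel '{"gripper":[0.55,0.55,0.55,0.55,0.55,0.55,0.55,0.55],"delta_pos":[[0,0,0],[0,0,0],[0,0,0.05],[0,0,0.15],[0,0,0.4],[0,0,0.65],[0,0,0.9],[0,0,1]],"spin":[0,0,0,0,0,0,0,0]}' 45
python3 -m handwheel '{"gripper":[0.55,0.55,0.55,0.55,0.55,0.55,0.55],"delta_pos":[[-0.08,-0.06,0],[-0.2,-0.16,0],[-0.3,-0.26,0],[-0.4,-0.36,0],[-0.5,-0.44,0],[-0.6,-0.5,0],[-0.6,-0.5,0]],"spin":[-0.03,-0.09,-0.15,-0.21,-0.27,-0.33,-0.39]}'
python3 -m handwheel '{"gripper":[0.55,0.55,0.55,0.55,0.55,0.55,0.55,0.55],"delta_pos":[[-0.12,-0.1,0],[-0.25,-0.2,0],[-0.37,-0.3,0],[-0.48,-0.4,0],[-0.6,-0.5,0],[-0.683,-0.55,0],[-0.683,-0.55,0],[-0.683,-0.55,0]],"spin":[-0.06,-0.12,-0.18,-0.24,-0.3,-0.36,-0.395,-0.395]}'
python3 -m handwheel '{"gripper":[0.55,0.55,0.55,0.55,0.55,0.55],"delta_pos":[[0,0,-0.05],[0,0,-0.15],[0,0,-0.25],[0,0,-0.3],[0,0,-0.3],[0,0,-0.3]],"spin":[0,0,0,0,0,0]}'
python3 - <<'E'
from h import *
for i in range(3): c=camera("wrist"); st()
cv2.imwrite("pics/w24.png",c["img"][:,:,::-1])
E
```

```text
time_s: 27.78
tool_pos: [0.6143, -0.1467, 0.1614]
tcp_rot: [[1.0, 0.007, 0.0], [0.0, -0.001, 1.0], [0.007, -1.0, -0.001]]
ft_force: [1.1, -0.1, -2.4]
width: 0.0547
time_s: 28.37
tool_pos: [0.5175, -0.2257, 0.1543]
tcp_rot: [[0.703, -0.004, 0.711], [-0.711, -0.002, 0.703], [-0.002, -1.0, -0.004]]
ft_force: [-0.5, -0.9, -2.8]
width: 0.0553
time_s: 29.03
tool_pos: [0.4178, -0.3057, 0.1551]
tcp_rot: [[-0.005, -0.001, 1.0], [-1.0, -0.001, -0.005], [0.001, -1.0, -0.001]]
ft_force: [0.1, 0.3, -1.8]
width: 0.055
time_s: 29.53
tool_pos: [0.4193, -0.304, 0.1095]
tcp_rot: [[0.002, -0.0, 1.0], [-1.0, 0.001, 0.002], [-0.001, -1.0, -0.0]]
ft_force: [-0.5, -0.2, -2.7]
width: 0.0553
t 29.58 pos [ 419.8 -304.5  110.1] w 54.6 F [-0.4  0.2 -1.8] zang 0.1 q7 [ 68.  29. -43. 113.  26.  48.  11.] tilt [0.0005 0.0005]
t 29.63 pos [ 419.9 -304.8  110.4] w 54.7 F [ 0.2  0.  -1.2] zang 0.07 q7 [ 68.  29. -43. 113.  26.  48.  11.] tilt [ 0.001  -0.0001]
t 29.68 pos [ 419.9 -305.   110.6] w 54.9 F [-0.7  0.4 -1.5] zang 0.06 q7 [ 68.  29. -43. 113.  26.  48.  11.] tilt [ 0.0012 -0.0006]
```

View pics/w24.png

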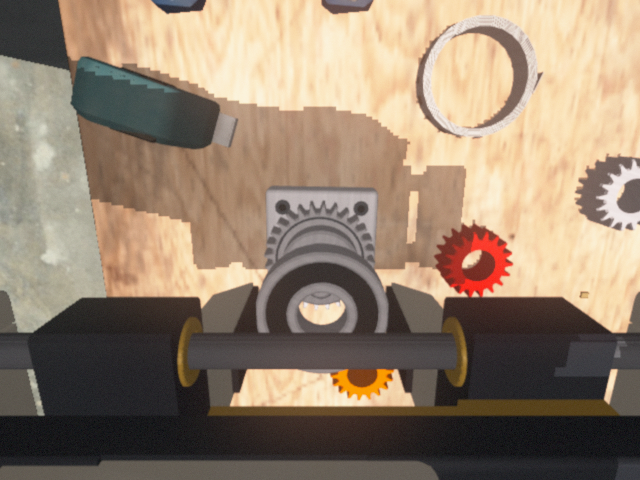

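```bash
python3 -m handwheel '{"gripper":[0.55,0.55,0.55,0.55,0.55,0.55,0.55],"delta_pos":[[0,0,-0.03],[0,0,-0.07],[0,0,-0.11],[0,0,-0.14],[0,0,-0.14],[0,0,-0.14],[0,0,-0.14]],"spin":[0,0,0,0,0,0,0]}'
python3 - <<'E'
from h import *
for i in range(3): c=camera("wrist"); st()
crop(c,320,270,160,4,"pics/w25.png")
E
```

```text
time_s: 30.27
tool_pos: [0.4192, -0.3048, 0.0888]
tcp_rot: [[0.0, 0.0, 1.0], [-1.0, 0.0, 0.0], [-0.0, -1.0, 0.0]]
ft_force: [0.1, -0.3, -1.8]
width: 0.0549
t 30.32 pos [ 419.3 -305.    89. ] w 54.6 F [-0.7 -0.5 -1.4] zang 0.0 q7 [ 66.  30. -42. 113.  28.  46.   9.] tilt [ 0.0003 -0.    ]
t 30.37 pos [ 419.3 -305.    89.1] w 54.7 F [-0.5  0.2 -1.7] zang 0.01 q7 [ 66.  30. -42. 113.  28.  46.   9.] tilt [ 0.0004 -0.0002]
t 30.42 pos [ 419.3 -305.    89.1] w 55.0 F [-0.2  0.1 -2.7] zang 0.0 q7 [ 66.  30. -42. 113.  28.  46.   9.] tilt [ 0.0004 -0.0002]
crop origin 240 190 k 4
```

View pics/w25.png

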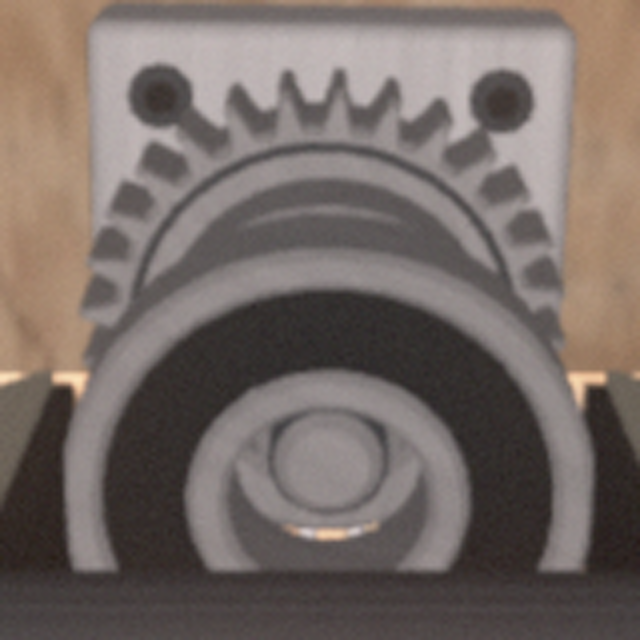

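```bash
python3 -m handwheel '{"gripper":[0.55,0.55,0.55,0.55,0.55,0.55,0.55,0.55],"delta_pos":[[0,0,-0.02],[0,0,-0.04],[0,0,-0.06],[0,0,-0.08],[0,0,-0.1],[0,0,-0.115],[0,0,-0.115],[0,0,-0.115]],"spin":[0,0,0,0,0,0,0,0]}'
python3 -m handwheel '{"gripper":[0.55,0.55,0.55,0.55,0.55,0.55],"delta_pos":[[0,0,-0.005],[0,0,-0.01],[0,0,-0.014],[0,0,-0.018],[0,0,-0.02],[0,0,-0.02]],"spin":[0,0,0,0,0,0]}'
python3 - <<'E'
from h import *
for i in range(3): c=camera("wrist"); st()
crop(c,320,270,160,4,"pics/w26.png")
E
```

```text
time_s: 31.08
tool_pos: [0.419, -0.3048, 0.0714]
tcp_rot: [[0.0, -0.0, 1.0], [-1.0, 0.0, 0.0], [-0.0, -1.0, -0.0]]
ft_force: [-0.7, 0.4, -2.0]
width: 0.0551
time_s: 31.58
tool_pos: [0.4191, -0.305, 0.0689]
tcp_rot: [[-0.0, -0.0, 1.0], [-1.0, -0.0, -0.0], [0.0, -1.0, -0.0]]
ft_force: [-0.5, 0.2, 0.8]
width: 0.0552
t 31.63 pos [ 419.1 -305.    68.8] w 54.6 F [-1.9  0.   2.5] zang 0.0 q7 [ 65.  32. -40. 114.  30.  44.   8.] tilt [-0.     -0.0002]
t 31.68 pos [ 419.2 -305.    68.9] w 54.9 F [-1.   0.2  2.1] zang 0.0 q7 [ 65.  32. -40. 114.  30.  44.   8.] tilt [ 0.0001 -0.0003]
t 31.73 pos [ 419.1 -305.    68.9] w 54.8 F [-2.   0.6  1.2] zang -0.0 q7 [ 65.  32. -40. 114.  30.  44.   8.] tilt [ 0.0001 -0.0003]
crop origin 240 190 k 4
```

View pics/w26.png

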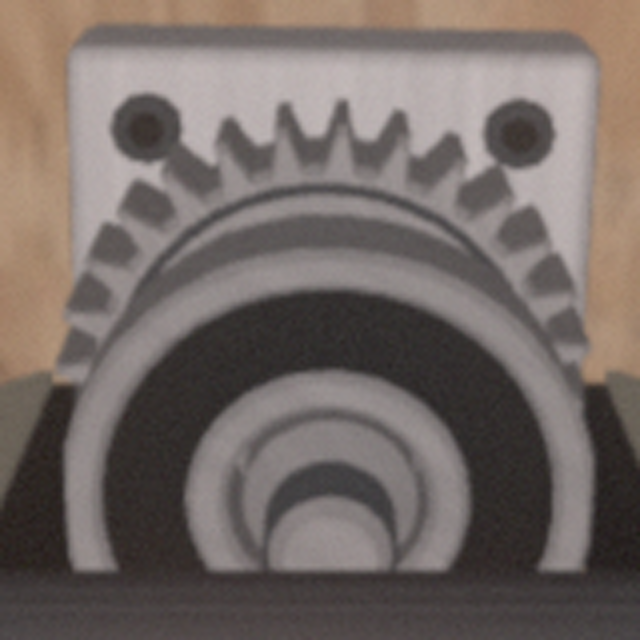

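```bash
python3 -m handwheel '{"gripper":[0.3,0.15,0,0,0,0,0,0],"delta_pos":[[0,0,0],[0,0,0],[0,0,0],[0,0,0.1],[0,0,0.35],[0,0,0.6],[0,0,0.8],[0,0,0.8]],"spin":[0,0,0,0,0,0,0,0]}'
python3 -m handwheel '{"gripper":[0,0,0,0,0,0,0],"delta_pos":[[0.08,0.02,0],[0.17,0.05,0],[0.26,0.07,0],[0.35,0.09,0],[0.4,0.1,0],[0.45,0.12,0],[0.45,0.12,0]],"spin":[0.06,0.12,0.18,0.24,0.3,0.36,0.39]}'
python3 -m handwheel '{"gripper":[0,0,0,0,0,0,0,0],"delta_pos":[[0.1,0.02,0],[0.25,0.05,0],[0.4,0.07,0],[0.55,0.09,-0.05],[0.7,0.1,-0.1],[0.83,0.12,-0.2],[0.83,0.12,-0.2],[0.83,0.12,-0.2]],"spin":[0.06,0.12,0.18,0.24,0.3,0.36,0.395,0.395]}'
python3 - <<'E'
from h import *
for i in range(6): c=camera("wrist")
st()
cv2.imwrite("pics/w27.png",c["img"][:,:,::-1])
E
```

```text
time_s: 32.4
tool_pos: [0.423, -0.3067, 0.1946]
tcp_rot: [[0.0, 0.008, 1.0], [-1.0, -0.006, 0.001], [0.006, -1.0, 0.008]]
ft_force: [1.2, -0.6, -0.1]
width: 0.0917
time_s: 32.98
tool_pos: [0.4882, -0.2858, 0.1884]
tcp_rot: [[0.709, 0.001, 0.705], [-0.705, 0.001, 0.709], [0.0, -1.0, 0.002]]
ft_force: [0.8, -0.0, -0.5]
width: 0.0923
time_s: 33.65
tool_pos: [0.6113, -0.2676, 0.1565]
tcp_rot: [[1.0, -0.002, -0.003], [0.003, 0.003, 1.0], [-0.002, -1.0, 0.003]]
ft_force: [-0.2, 0.1, -0.3]
width: 0.0917
t 33.95 pos [ 610.8 -269.6  159.3] w 91.4 F [-0.8 -0.3 -1.2] zang 89.85 q7 [ 59.  46. -60.  89.  42.  69.  82.] tilt [ 0.0004 -0.0011]
```

View pics/w27.png

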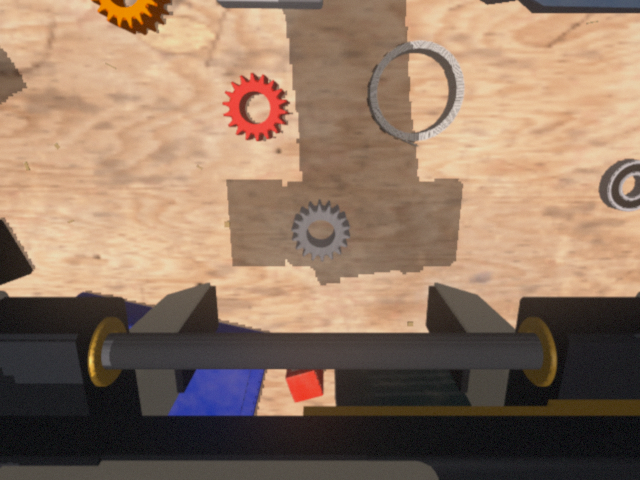

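```bash
python3 - <<'E'
from h import *
c=camera("wrist"); crop(c,321,231,80,8,"pics/w28.png"); st()
print(ray(c,321,231,.024), ray(c,100,295,.03),ray(c,270,330,.03))
E
```

```text
crop origin 281 191 k 8
t 34.0 pos [ 610.8 -269.6  159.3] w 91.5 F [ 0.1 -0.5 -0.3] zang 89.86 q7 [ 59.  46. -60.  89.  42.  69.  82.] tilt [ 0.0004 -0.0011]
[ 0.61284519 -0.2709533   0.024     ] [ 0.66330379 -0.44591445  0.03      ] [ 0.69427702 -0.31257385  0.03      ]
```

View pics/w28.png

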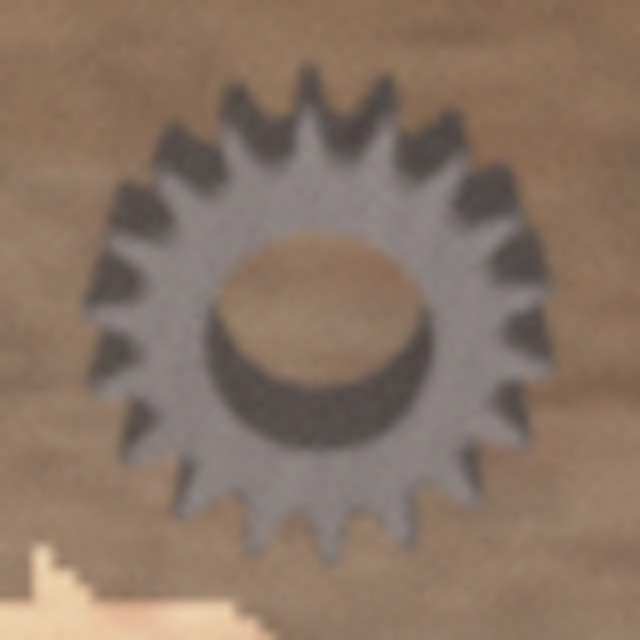

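```bash
python3 -m handwheel '{"gripper":[0,0,0,0,0,0,0,0],"delta_pos":[[0.021,-0.013,-0.25],[0.021,-0.013,-0.5],[0.021,-0.013,-0.75],[0.021,-0.013,-0.83],[0.021,-0.013,-0.83],[0.021,-0.013,-0.83],[0.021,-0.013,-0.83],[0.021,-0.013,-0.83]],"spin":[0,0,0,0,0,0,0,0]}'
python3 - <<'E'
from h import *
for i in range(6): c=camera("wrist"); 
st()
cv2.imwrite("pics/w29.png",c["img"][:,:,::-1])
E
```

```text
time_s: 34.67
tool_pos: [0.6162, -0.2713, 0.0371]
tcp_rot: [[1.0, 0.004, 0.001], [-0.001, -0.001, 1.0], [0.004, -1.0, -0.001]]
ft_force: [0.1, 1.0, 0.4]
width: 0.0921
t 34.97 pos [ 614.5 -271.1   34.8] w 91.9 F [0.  0.1 0.1] zang 89.95 q7 [ 56.  54. -53.  92.  49.  60.  78.] tilt [ 0.0007 -0.0006]
```

View pics/w29.png

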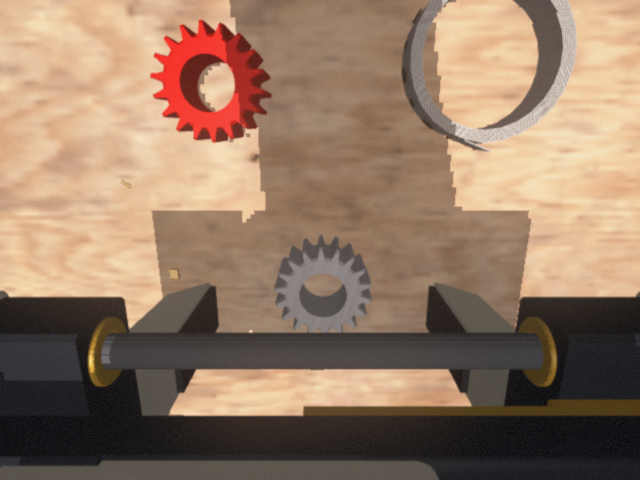

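```bash
python3 -m handwheel '{"gripper":[0,0.1,0.15,0.2,0.25,0.3,0.3,0.3],"delta_pos":[[0,0,-0.1],[0,0,-0.18],[0,0,-0.195],[0,0,-0.195],[0,0,-0.195],[0,0,-0.195],[0,0,-0.195],[0,0,-0.195]],"spin":[0,0,0,0,0,0,0,0]}' 15
python3 -m handwheel '{"gripper":[0.35,0.4,0.45,0.5,0.55,0.6,0.6,0.6],"delta_pos":[[0,0,0],[0,0,0],[0,0,0],[0,0,0],[0,0,0],[0,0,0],[0,0,0],[0,0,0]],"spin":[0,0,0,0,0,0,0,0]}' 15
python3 - <<'E'
from h import *
for i in range(1): c=camera("wrist"); 
s=st(); x,y,_=s['tool_pos']
for off in (-.001,0,.001):
  print(off,[np.round(proj(c,[x-r+off,y,.024]),1) for r in (.011,.023)], np.round(proj(c,[x+off+.011,y,0]),1))
crop(c,320,290,160,4,"pics/w30.png")
E
```

```text
time_s: 35.63
tool_pos: [0.6146, -0.2709, 0.0054]
tcp_rot: [[1.0, 0.001, 0.001], [-0.001, -0.0, 1.0], [0.001, -1.0, -0.0]]
ft_force: [-0.5, 0.3, 0.7]
width: 0.0643
time_s: 36.3
tool_pos: [0.6143, -0.2709, 0.0049]
tcp_rot: [[1.0, -0.0, 0.001], [-0.001, -0.0, 1.0], [-0.0, -1.0, -0.0]]
ft_force: [-0.2, 0.8, 0.9]
width: 0.0455
t 36.35 pos [ 614.3 -270.9    5. ] w 45.7 F [-0.3  0.3  1.2] zang 89.95 q7 [ 55.  56. -52.  92.  51.  58.  77.] tilt [-0. -0.]
-0.001 [array([322.6, 297.8]), array([322.7, 268.3])] [322.6 320.2]
0 [array([322.6, 300.2]), array([322.7, 270.8])] [322.6 322.2]
0.001 [array([322.6, 302.6]), array([322.7, 273.3])] [322.6 324.2]
crop origin 240 210 k 4
```

View pics/w30.png

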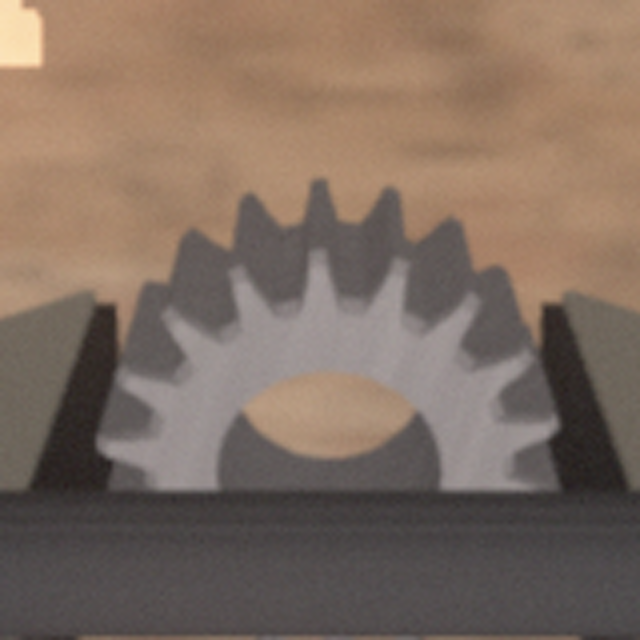

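```bash
python3 -m handwheel '{"gripper":[0.65,0.65,0.65,0.65,0.65,0.65,0.65,0.65],"delta_pos":[[0,0,0],[0,0,0],[0,0,0.05],[0,0,0.15],[0,0,0.4],[0,0,0.65],[0,0,0.9],[0,0,1]],"spin":[0,0,0,0,0,0,0,0]}' 45
python3 -m handwheel '{"gripper":[0.65,0.65,0.65,0.65,0.65],"delta_pos":[[0,0.1,0],[0,0.3,0],[0,0.55,0],[-0.05,0.8,0],[-0.1,0.95,0]],"spin":[0,0,0,0,0]}'
python3 -m handwheel '{"gripper":[0.65,0.65,0.65,0.65,0.65],"delta_pos":[[0,0.25,0],[-0.03,0.5,0],[-0.07,0.75,0],[-0.1,0.95,0],[-0.15,0.95,0]],"spin":[0,0,0,0,0]}'
python3 -m handwheel '{"gripper":[0.65,0.65,0.65,0.65,0.65,0.65,0.65],"delta_pos":[[-0.1,0.2,0],[-0.25,0.4,0],[-0.4,0.6,0],[-0.5,0.75,0],[-0.58,0.787,0],[-0.58,0.787,0],[-0.58,0.787,0]],"spin":[0,0,0,0,0,0,0]}'
python3 -m handwheel '{"gripper":[0.65,0.65,0.65,0.65,0.65],"delta_pos":[[0,0,-0.1],[0,0,-0.2],[0,0,-0.3],[0,0,-0.3],[0,0,-0.3]],"spin":[0,0,0,0,0]}'
python3 - <<'E'
from h import *
for i in range(5): c=camera("wrist")
st()
cv2.imwrite("pics/w31.png",c["img"][:,:,::-1])
E
```

```text
time_s: 37.02
tool_pos: [0.6171, -0.2706, 0.1618]
tcp_rot: [[1.0, 0.007, 0.0], [-0.0, -0.002, 1.0], [0.007, -1.0, -0.002]]
ft_force: [2.5, -0.1, -1.8]
width: 0.0448
time_s: 37.43
tool_pos: [0.5975, -0.1218, 0.1538]
tcp_rot: [[1.0, -0.002, -0.004], [0.004, 0.003, 1.0], [-0.002, -1.0, 0.003]]
ft_force: [-0.5, 1.2, -2.4]
width: 0.0449
time_s: 37.85
tool_pos: [0.5743, 0.0244, 0.1548]
tcp_rot: [[1.0, -0.0, -0.011], [0.011, 0.006, 1.0], [-0.0, -1.0, 0.006]]
ft_force: [0.6, 1.2, -1.9]
width: 0.0449
time_s: 38.43
tool_pos: [0.4886, 0.1317, 0.1541]
tcp_rot: [[1.0, -0.001, -0.001], [0.001, -0.002, 1.0], [-0.001, -1.0, -0.002]]
ft_force: [0.2, -0.3, -2.1]
width: 0.0448
time_s: 38.85
tool_pos: [0.4888, 0.1311, 0.108]
tcp_rot: [[1.0, -0.004, 0.002], [-0.002, -0.0, 1.0], [-0.004, -1.0, -0.0]]
ft_force: [-0.1, 0.5, -3.0]
width: 0.0445
t 39.1 pos [490.3 132.3 110.4] w 44.8 F [ 0.3 -1.1 -1.9] zang 89.94 q7 [ 30.  36. -62. 114.  40.  54.  37.] tilt [0.001  0.0004]
```

View pics/w31.png

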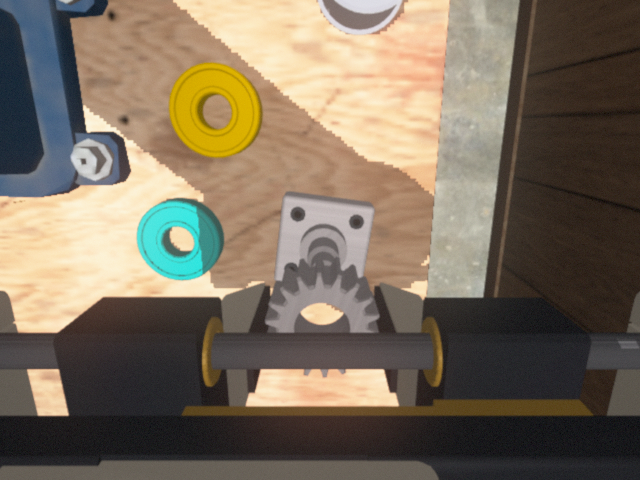

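```bash
python3 -m handwheel '{"gripper":[0.65,0.65,0.65,0.65,0.65,0.65,0.65],"delta_pos":[[0,0,-0.05],[0,0,-0.1],[0,0,-0.15],[0,0,-0.19],[0,0,-0.21],[0,0,-0.21],[0,0,-0.21]],"spin":[0,0,0,0,0,0,0]}'
python3 - <<'E'
from h import *
for i in range(5): c=camera("wrist")
st(); crop(c,320,270,160,4,"pics/w32.png")
print(proj(c,[.4904,.1321,.0815]))
E
```

```text
time_s: 39.68
tool_pos: [0.4895, 0.1323, 0.0781]
tcp_rot: [[1.0, -0.001, 0.0], [-0.0, 0.0, 1.0], [-0.001, -1.0, 0.0]]
ft_force: [-0.1, 0.2, -3.0]
width: 0.045
t 39.93 pos [490.  132.3  78.7] w 44.5 F [-0.1  1.1 -1.9] zang 89.96 q7 [ 28.  39. -59. 115.  43.  52.  35.] tilt [0.0006 0.0001]
crop origin 240 190 k 4
(np.float64(322.14286886974327), np.float64(308.54953949760215))
```

View pics/w32.png

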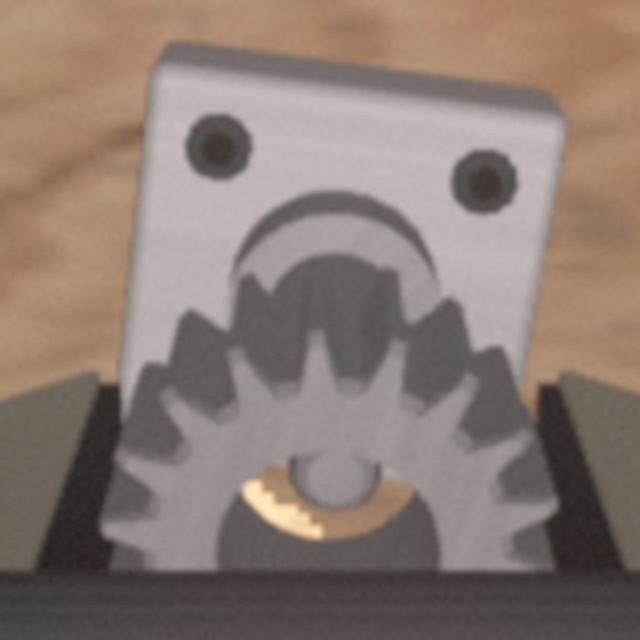

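```bash
python3 - <<'E'
from h import *
c=camera("wrist"); st()
print(ray(c,*uncrop((336,463),(240,190),4),.0815))
print(ray(c,*uncrop((334.5,320),(240,190),4),.032))
x,y,z=observe()['tool_pos']
for off in (0,.001): print(proj(c,[x-.011+off,y,z-.005+.024]))
im=c["img"][:,:,::-1]
cv2.imwrite("pics/w33.png",cv2.resize(im[285:335,295:350],None,fx=12,fy=12,interpolation=cv2.INTER_CUBIC))
E
```

```text
t 39.98 pos [489.9 132.2  78.6] w 44.8 F [ 0.3 -0.3 -3.1] zang 89.95 q7 [ 28.  39. -59. 115.  43.  52.  35.] tilt [0.0005 0.    ]
[0.48888061 0.13268081 0.0815    ]
[0.49082483 0.13262943 0.032     ]
(np.float64(322.5137846137908), np.float64(300.0039797263518))
(np.float64(322.51366313840316), np.float64(302.3892161133537))
```

View pics/w33.png

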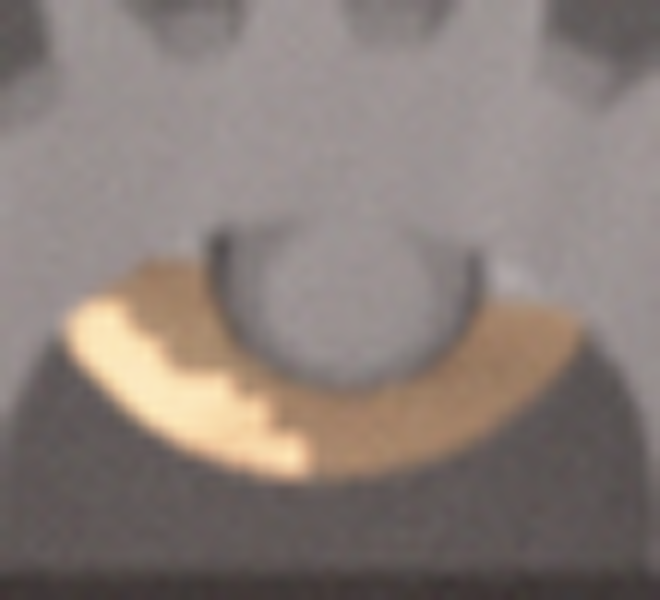

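```bash
python3 - <<'E'
from h import *
c=camera("wrist"); s=st()
print(ray(c,323.5,307.8,.0815))
# inp plate: view holes earlier; bore center at gear top
E
```

```text
t 40.03 pos [489.9 132.1  78.6] w 44.9 F [ 0.2 -0.5 -3.2] zang 89.95 q7 [ 28.  39. -59. 115.  43.  52.  35.] tilt [ 0.0004 -0.    ]
[0.48997707 0.13257932 0.0815    ]
```

```bash
python3 -m handwheel '{"gripper":[0.65,0.65,0.65,0.65,0.65,0.65,0.65],"delta_pos":[[-0.001,0.003,0],[-0.001,0.003,-0.03],[-0.001,0.003,-0.06],[-0.001,0.003,-0.09],[-0.001,0.003,-0.11],[-0.001,0.003,-0.11],[-0.001,0.003,-0.11]],"spin":[0,0,0,0,0,0,0]}'
python3 - <<'E'
from h import *
for i in range(3): c=camera("wrist")
st(); crop(c,320,270,160,4,"pics/w34.png")
E
```

```text
time_s: 40.62
tool_pos: [0.4893, 0.1327, 0.0615]
tcp_rot: [[1.0, -0.001, 0.001], [-0.001, 0.0, 1.0], [-0.001, -1.0, 0.0]]
ft_force: [0.3, 0.2, -1.8]
width: 0.0449
t 40.77 pos [489.7 132.7  62. ] w 44.5 F [-0.  -0.1 -2.2] zang 89.96 q7 [ 27.  40. -58. 115.  45.  50.  34.] tilt [0.0002 0.0002]
crop origin 240 190 k 4
```

View pics/w34.png

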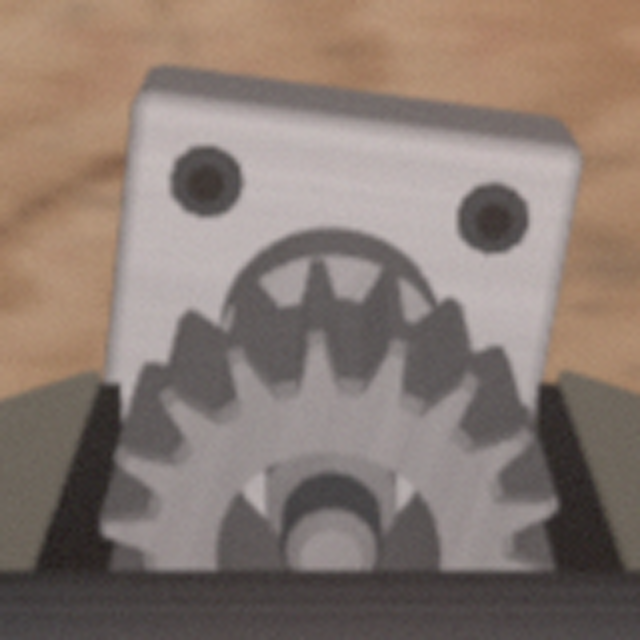

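```bash
python3 -m handwheel '{"gripper":[0.65,0.65,0.65,0.65,0.65,0.65,0.65,0.65],"delta_pos":[[0,0.001,-0.01],[0,0.001,-0.025],[0,0.001,-0.04],[0,0.001,-0.055],[0,0.001,-0.07],[0,0.001,-0.08],[0,0.001,-0.08],[0,0.001,-0.08]],"spin":[0,0,0,0,0,0,0,0]}'
python3 - <<'E'
from h import *
for i in range(3): c=camera("wrist");st()
crop(c,320,270,160,4,"pics/w35.png")
E
```

```text
time_s: 41.43
tool_pos: [0.4895, 0.1328, 0.0498]
tcp_rot: [[1.0, -0.0, 0.001], [-0.001, 0.0, 1.0], [-0.0, -1.0, 0.0]]
ft_force: [-0.2, 0.1, -2.4]
width: 0.045
t 41.48 pos [489.6 132.9  49.9] w 44.7 F [ 0.1  0.4 -2.7] zang 89.96 q7 [ 26.  41. -56. 116.  46.  49.  33.] tilt [-0.0001  0.0001]
t 41.53 pos [489.7 132.8  49.9] w 44.8 F [-0.6  0.5 -2.4] zang 89.96 q7 [ 26.  41. -56. 116.  46.  49.  33.] tilt [0.0001 0.0001]
t 41.58 pos [489.7 132.9  50. ] w 45.0 F [-0.9  0.3 -3.4] zang 89.96 q7 [ 26.  41. -56. 116.  46.  49.  33.] tilt [0.0001 0.0001]
crop origin 240 190 k 4
```

View pics/w35.png

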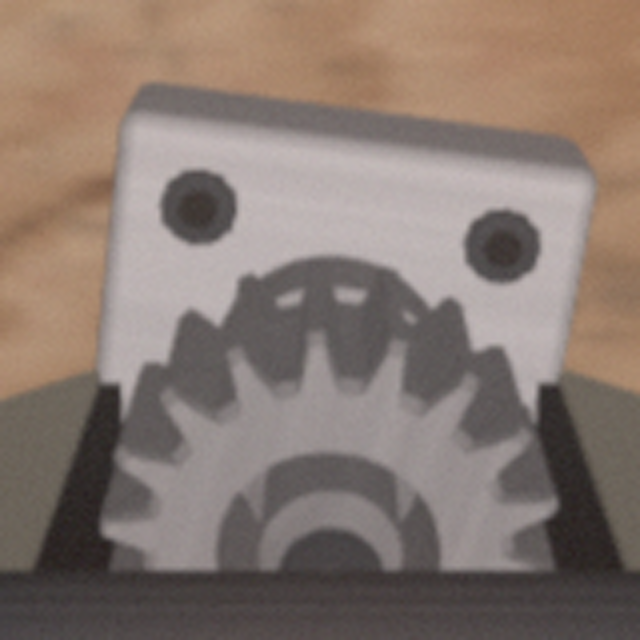

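```bash
python3 -m handwheel '{"gripper":[0.65,0.65,0.65,0.65,0.65,0.65,0.65,0.65],"delta_pos":[[0,0,-0.015],[0,0,-0.03],[0,0,-0.045],[0,0,-0.06],[0,0,-0.07],[0,0,-0.075],[0,0,-0.075],[0,0,-0.075]],"spin":[0,0,0,0,0,0,0,0]}'
python3 -m handwheel '{"gripper":[0.65,0.65,0.65,0.65,0.65,0.65],"delta_pos":[[0,0,-0.004],[0,0,-0.008],[0,0,-0.012],[0,0,-0.015],[0,0,-0.015],[0,0,-0.015]],"spin":[0,0,0,0,0,0]}'
python3 - <<'E'
from h import *
for i in range(3): c=camera("wrist");st()
crop(c,320,270,160,4,"pics/w36.png")
E
```

```text
time_s: 42.25
tool_pos: [0.4896, 0.1328, 0.0386]
tcp_rot: [[1.0, -0.0, 0.001], [-0.001, 0.0, 1.0], [-0.0, -1.0, 0.0]]
ft_force: [0.2, -0.6, -2.2]
width: 0.045
time_s: 42.75
tool_pos: [0.4897, 0.1328, 0.0368]
tcp_rot: [[1.0, 0.0, 0.001], [-0.001, -0.0, 1.0], [0.0, -1.0, -0.0]]
ft_force: [-1.6, -1.0, 5.5]
width: 0.0447
t 42.8 pos [489.7 132.8  36.8] w 44.6 F [-2.6 -1.   4.9] zang 89.96 q7 [ 25.  42. -55. 116.  48.  48.  32.] tilt [ 0.0004 -0.0004]
t 42.85 pos [489.7 132.8  36.8] w 44.6 F [-1.2 -0.8  5.5] zang 89.96 q7 [ 25.  42. -55. 116.  48.  48.  32.] tilt [ 0.0004 -0.0004]
t 42.9 pos [489.7 132.7  36.8] w 44.7 F [-2.4 -1.7  5.4] zang 89.96 q7 [ 25.  42. -55. 116.  48.  48.  32.] tilt [ 0.0003 -0.0004]
crop origin 240 190 k 4
```

View pics/w36.png

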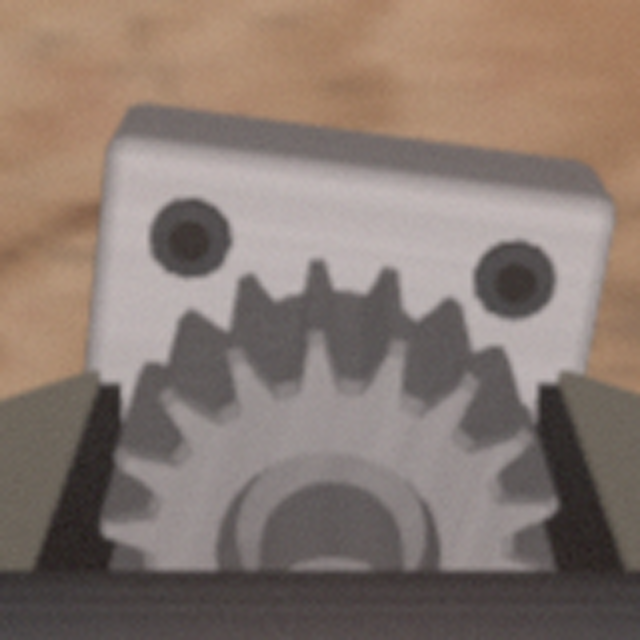

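```bash
python3 -m handwheel '{"gripper":[0.4,0.2,0,0,0,0,0,0],"delta_pos":[[0,0,0],[0,0,0],[0,0,0],[0,0,0.1],[0,0,0.35],[0,0,0.6],[0,0,0.85],[0,0,0.9]],"spin":[0,0,0,0,0,0,0,0]}'
python3 -m handwheel '{"gripper":[0,0,0,0,0],"delta_pos":[[0.08,-0.15,0],[0.2,-0.35,0],[0.35,-0.6,0],[0.5,-0.8,0],[0.6,-0.9,0]],"spin":[0,0,0,0,0]}'
python3 -m handwheel '{"gripper":[0,0,0,0,0],"delta_pos":[[0,-0.1,-0.05],[0,-0.19,-0.1],[0,-0.19,-0.1],[0,-0.19,-0.1],[0,-0.19,-0.1]],"spin":[0,0,0,0,0]}'
python3 - <<'E'
from h import *
for i in range(5): c=camera("wrist")
st()
cv2.imwrite("pics/w37.png",c["img"][:,:,::-1])
E
```

```text
time_s: 43.57
tool_pos: [0.4923, 0.1349, 0.1766]
tcp_rot: [[1.0, 0.007, -0.0], [-0.0, 0.002, 1.0], [0.007, -1.0, 0.002]]
ft_force: [-0.1, 0.1, -0.4]
width: 0.0906
time_s: 43.98
tool_pos: [0.5817, -0.0086, 0.1706]
tcp_rot: [[1.0, 0.0, 0.007], [-0.007, -0.003, 1.0], [0.0, -1.0, -0.003]]
ft_force: [0.6, 0.3, 0.1]
width: 0.0918
time_s: 44.4
tool_pos: [0.5786, -0.0289, 0.1564]
tcp_rot: [[1.0, -0.001, -0.002], [0.002, 0.001, 1.0], [-0.001, -1.0, 0.001]]
ft_force: [0.1, 0.6, -0.0]
width: 0.0917
t 44.65 pos [579.6 -29.6 156.8] w 91.5 F [ 0.3  0.1 -0.9] zang 90.06 q7 [ 45.  39. -63. 102.  39.  64.  59.] tilt [ 0.0007 -0.0001]
```

View pics/w37.png

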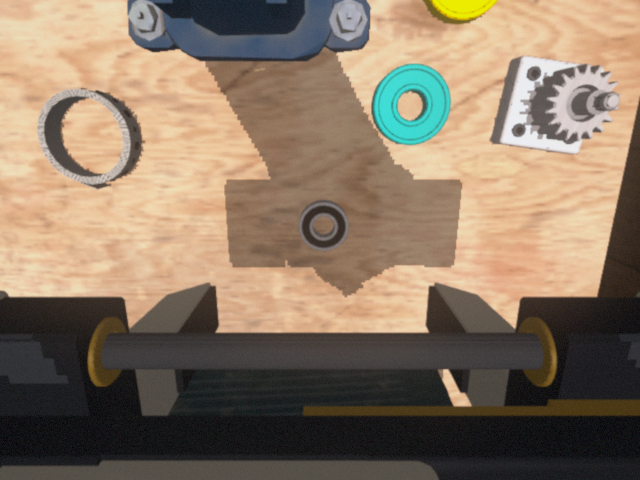

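```bash
python3 - <<'E'
from h import *
c=camera("wrist"); crop(c,323,226,64,10,"pics/w38.png"); st()
print(ray(c,323,226,.012))
E
```

```text
crop origin 291 194 k 10
t 44.7 pos [579.6 -30.  156.8] w 91.8 F [ 0.5 -0.2  0.7] zang 90.03 q7 [ 45.  39. -63. 102.  39.  64.  59.] tilt [ 0.0006 -0.0002]
[ 0.58007832 -0.02926036  0.012     ]
```

View pics/w38.png

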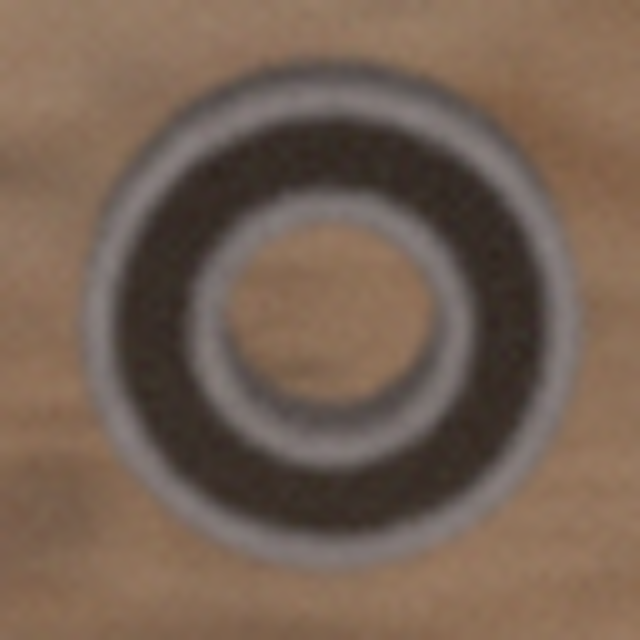

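```bash
python3 -m handwheel '{"gripper":[0,0,0,0,0,0,0,0],"delta_pos":[[0.005,0.01,-0.25],[0.005,0.01,-0.5],[0.005,0.01,-0.75],[0.005,0.01,-0.82],[0.005,0.01,-0.82],[0.005,0.01,-0.82],[0.005,0.01,-0.82],[0.005,0.01,-0.82]],"spin":[0,0,0,0,0,0,0,0]}'
python3 - <<'E'
from h import *
for i in range(4): c=camera("wrist"); 
st()
cv2.imwrite("pics/w39.png",c["img"][:,:,::-1])
E
```

```text
time_s: 45.37
tool_pos: [0.5822, -0.029, 0.0358]
tcp_rot: [[1.0, 0.004, 0.001], [-0.001, -0.0, 1.0], [0.004, -1.0, -0.0]]
ft_force: [-0.2, 0.1, -0.1]
width: 0.092
t 45.57 pos [581.1 -29.5  34.6] w 92.0 F [-0.  -0.3  0.3] zang 89.94 q7 [ 39.  48. -54. 105.  49.  53.  52.] tilt [ 0.0018 -0.0005]
```

View pics/w39.png

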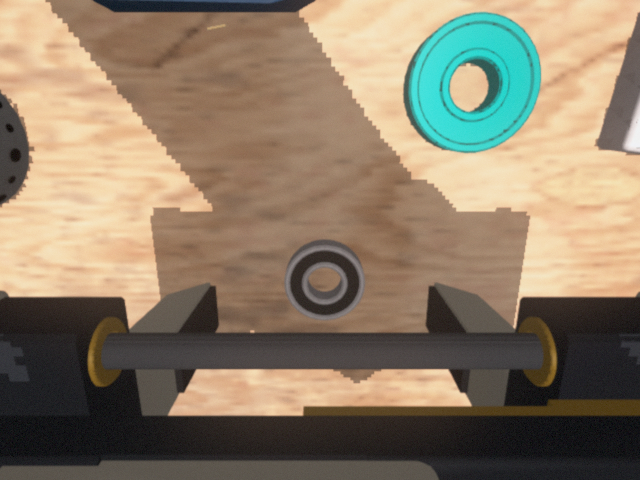

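```bash
python3 -m handwheel '{"gripper":[0,0.1,0.15,0.2,0.25,0.3,0.3,0.3],"delta_pos":[[0,0.004,-0.1],[0,0.004,-0.17],[0,0.004,-0.19],[0,0.004,-0.19],[0,0.004,-0.19],[0,0.004,-0.19],[0,0.004,-0.19],[0,0.004,-0.19]],"spin":[0,0,0,0,0,0,0,0]}' 15
python3 -m handwheel '{"gripper":[0.35,0.4,0.45,0.5,0.55,0.6,0.65,0.65],"delta_pos":[[0,0,0],[0,0,0],[0,0,0],[0,0,0],[0,0,0],[0,0,0],[0,0,0],[0,0,0]],"spin":[0,0,0,0,0,0,0,0]}' 15
python3 - <<'E'
from h import *
for i in range(1): c=camera("wrist"); 
s=st(); x,y,_=s['tool_pos']
for off in (-.001,0,.001):
  print(off,[np.round(proj(c,[x-r+off,y,.012]),1) for r in (.0085,.02)], np.round(proj(c,[x+off+.0085,y,0]),1))
crop(c,320,290,160,4,"pics/w40.png")
E
```

```text
time_s: 46.23
tool_pos: [0.5806, -0.0285, 0.0052]
tcp_rot: [[1.0, 0.001, 0.001], [-0.001, 0.0, 1.0], [0.001, -1.0, 0.0]]
ft_force: [-0.0, 0.4, 0.2]
width: 0.0647
time_s: 46.9
tool_pos: [0.5803, -0.0286, 0.0049]
tcp_rot: [[1.0, -0.0, 0.001], [-0.001, 0.0, 1.0], [-0.0, -1.0, 0.0]]
ft_force: [-0.0, -1.4, 1.0]
width: 0.0398
t 46.95 pos [580.3 -28.6   4.9] w 39.7 F [-0.4 -0.3  0.2] zang 89.96 q7 [ 38.  50. -52. 106.  51.  51.  51.] tilt [-0.0001  0.    ]
-0.001 [array([322.7, 291.3]), array([322.7, 265.1])] [322.6 315.3]
0 [array([322.7, 293.5]), array([322.7, 267.4])] [322.6 317.3]
0.001 [array([322.7, 295.7]), array([322.7, 269.7])] [322.6 319.2]
crop origin 240 210 k 4
```

View pics/w40.png

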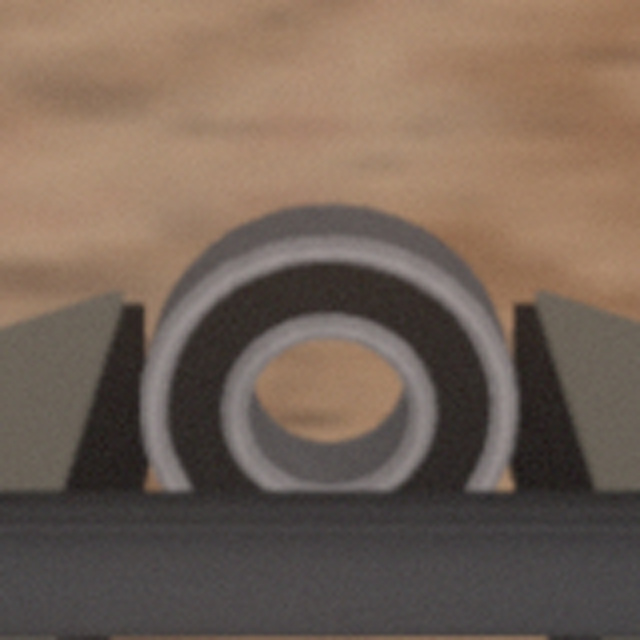

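```bash
python3 -m handwheel '{"gripper":[0.7,0.7,0.7,0.7,0.7,0.7,0.7,0.7],"delta_pos":[[0,0,0],[0,0,0],[0,0,0.05],[0,0,0.15],[0,0,0.4],[0,0,0.65],[0,0,0.9],[0,0,1]],"spin":[0,0,0,0,0,0,0,0]}' 40
python3 -m handwheel '{"gripper":[0.7,0.7,0.7,0.7,0.7,0.7],"delta_pos":[[-0.05,0.15,0],[-0.15,0.35,0],[-0.3,0.55,0],[-0.45,0.75,0],[-0.55,0.95,0],[-0.603,0.98,0]],"spin":[0,0,0,0,0,0]}'
python3 -m handwheel '{"gripper":[0.7,0.7,0.7,0.7,0.7,0.7,0.7],"delta_pos":[[0,0.096,0],[0,0.096,-0.05],[0,0.096,-0.15],[0,0.096,-0.25],[0,0.096,-0.35],[0,0.096,-0.35],[0,0.096,-0.35]],"spin":[0,0,0,0,0,0,0]}'
python3 - <<'E'
from h import *
for i in range(5): c=camera("wrist")
st()
cv2.imwrite("pics/w41.png",c["img"][:,:,::-1])
E
```

```text
time_s: 47.62
tool_pos: [0.5828, -0.0274, 0.1612]
tcp_rot: [[1.0, 0.007, -0.0], [0.0, -0.0, 1.0], [0.007, -1.0, -0.0]]
ft_force: [0.6, -0.3, 0.5]
width: 0.0384
time_s: 48.12
tool_pos: [0.4869, 0.1244, 0.1563]
tcp_rot: [[1.0, 0.001, -0.007], [0.007, 0.002, 1.0], [0.001, -1.0, 0.002]]
ft_force: [-0.1, 0.4, -0.2]
width: 0.0389
time_s: 48.7
tool_pos: [0.4891, 0.1313, 0.1009]
tcp_rot: [[1.0, -0.003, 0.002], [-0.002, -0.001, 1.0], [-0.003, -1.0, -0.001]]
ft_force: [0.5, 0.1, -0.5]
width: 0.0387
t 48.95 pos [490.5 132.7 103. ] w 38.7 F [-0.2 -0.9 -0.9] zang 89.93 q7 [ 29.  37. -61. 114.  41.  54.  37.] tilt [0.0011 0.0002]
```

View pics/w41.png

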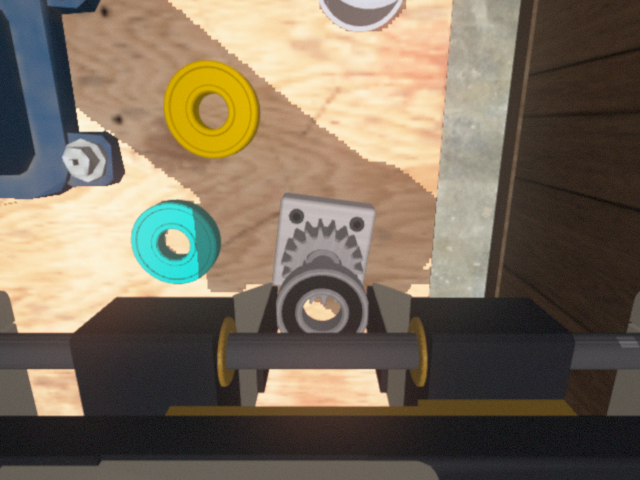

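```bash
python3 -m handwheel '{"gripper":[0.7,0.7,0.7,0.7,0.7,0.7,0.7],"delta_pos":[[0,0,-0.04],[0,0,-0.08],[0,0,-0.12],[0,0,-0.15],[0,0,-0.15],[0,0,-0.15],[0,0,-0.15]],"spin":[0,0,0,0,0,0,0]}'
python3 - <<'E'
from h import *
for i in range(4): c=camera("wrist")
st(); crop(c,320,270,160,4,"pics/w42.png")
E
```

```text
time_s: 49.53
tool_pos: [0.4898, 0.133, 0.0799]
tcp_rot: [[1.0, -0.0, 0.0], [-0.0, 0.0, 1.0], [-0.0, -1.0, 0.0]]
ft_force: [0.1, 0.3, -0.6]
width: 0.0385
t 49.73 pos [490.1 132.9  80.1] w 38.4 F [-0.4  0.3 -1.3] zang 89.96 q7 [ 28.  39. -59. 115.  43.  52.  35.] tilt [0.0004 0.0001]
crop origin 240 190 k 4
```

View pics/w42.png

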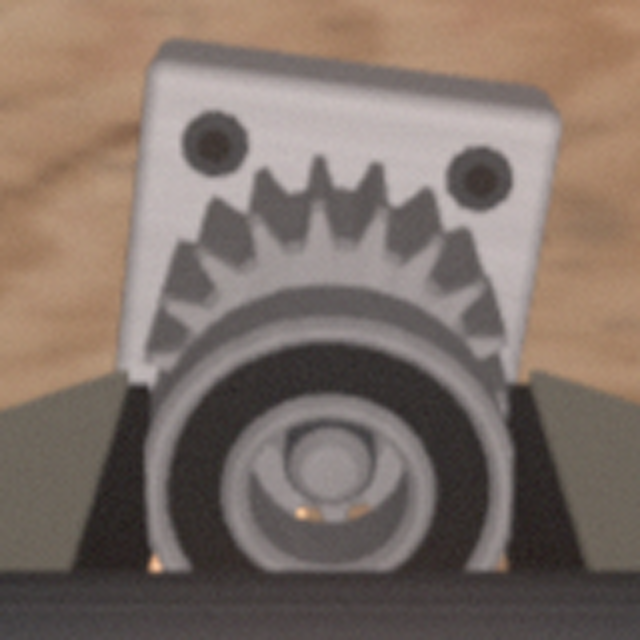

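```bash
python3 -m handwheel '{"gripper":[0.7,0.7,0.7,0.7,0.7,0.7,0.7,0.7],"delta_pos":[[0,0,-0.02],[0,0,-0.04],[0,0,-0.06],[0,0,-0.08],[0,0,-0.095],[0,0,-0.11],[0,0,-0.11],[0,0,-0.11]],"spin":[0,0,0,0,0,0,0,0]}'
python3 - <<'E'
from h import *
for i in range(2): c=camera("wrist"); st()
crop(c,320,270,160,4,"pics/w43.png")
E
```

```text
time_s: 50.4
tool_pos: [0.4898, 0.1328, 0.0632]
tcp_rot: [[1.0, -0.0, 0.001], [-0.001, 0.0, 1.0], [-0.0, -1.0, 0.0]]
ft_force: [-0.3, 0.2, -1.6]
width: 0.0384
t 50.45 pos [489.9 132.8  63.4] w 38.3 F [ 0.6  0.2 -1.5] zang 89.96 q7 [ 27.  40. -58. 115.  45.  50.  34.] tilt [-0.0001  0.0001]
t 50.5 pos [490.  132.9  63.5] w 38.4 F [ 0.4  0.4 -0.3] zang 89.96 q7 [ 27.  40. -58. 115.  45.  50.  34.] tilt [0.0001 0.0001]
crop origin 240 190 k 4
```

View pics/w43.png

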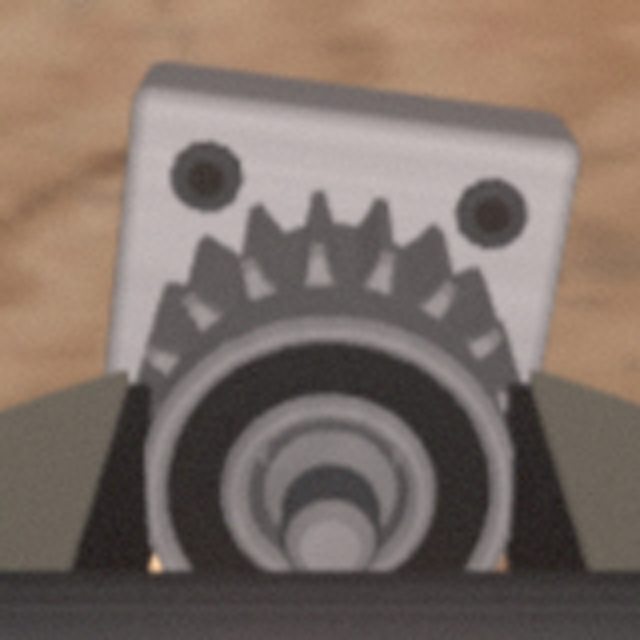

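```bash
python3 -m handwheel '{"gripper":[0.7,0.7,0.7,0.7,0.7,0.7,0.7],"delta_pos":[[0,0,-0.005],[0,0,-0.01],[0,0,-0.014],[0,0,-0.018],[0,0,-0.018],[0,0,-0.018],[0,0,-0.018]],"spin":[0,0,0,0,0,0,0]}'
python3 - <<'E'
from h import *
for i in range(3): c=camera("wrist"); st()
crop(c,320,270,160,4,"pics/w44.png")
E
```

```text
time_s: 51.08
tool_pos: [0.49, 0.1327, 0.0608]
tcp_rot: [[1.0, 0.0, 0.001], [-0.001, -0.0, 1.0], [0.0, -1.0, -0.0]]
ft_force: [-1.5, 1.2, 2.2]
width: 0.0387
t 51.13 pos [490.  132.7  60.8] w 38.4 F [-0.2  0.   2.3] zang 89.95 q7 [ 26.  40. -57. 115.  45.  50.  34.] tilt [ 0.0002 -0.0002]
t 51.18 pos [490.  132.7  60.8] w 38.6 F [-0.3 -1.1  2.8] zang 89.95 q7 [ 26.  40. -57. 115.  45.  50.  34.] tilt [ 0.0002 -0.0001]
t 51.23 pos [490.  132.7  60.8] w 38.3 F [-1.5 -1.2  2.7] zang 89.96 q7 [ 26.  40. -57. 115.  45.  50.  34.] tilt [ 0.0001 -0.0001]
crop origin 240 190 k 4
```

View pics/w44.png

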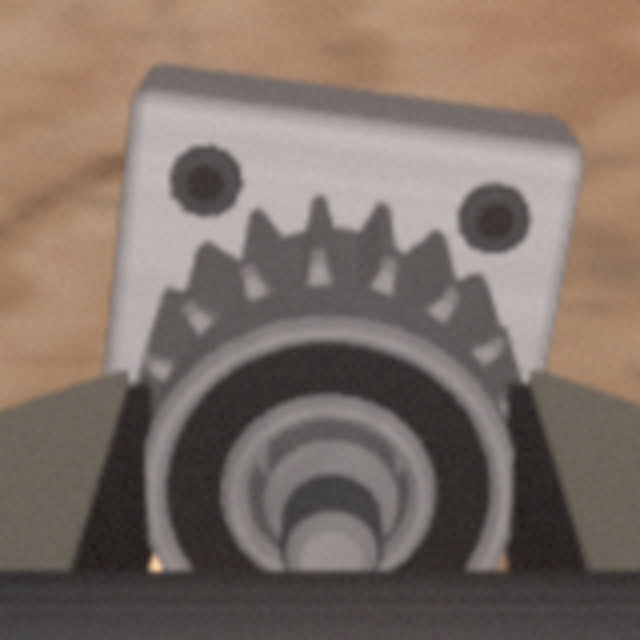

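```bash
python3 -m handwheel '{"gripper":[0.5,0.3,0.1,0,0,0,0,0],"delta_pos":[[0,0,0],[0,0,0],[0,0,0],[0,0,0.1],[0,0,0.35],[0,0,0.6],[0,0,0.85],[0,0,0.9]],"spin":[0,0,0,0,0,0,0,0]}'
python3 -m handwheel '{"gripper":[0,0,0,0,0,0,0],"delta_pos":[[0.1,-0.2,0],[0.2,-0.4,0],[0.4,-0.6,0],[0.6,-0.8,0],[0.6,-0.8,0],[0.6,-0.8,0],[0.6,-0.8,0]],"spin":[0,0,0,0,0,0,0]}'
python3 - <<'E'
from h import *
for i in range(3): c=camera("wrist")
st(); cv2.imwrite("pics/w45.png",c["img"][:,:,::-1])
s=camera("scene")["img"][:,:,::-1]; t=camera("top"); cv2.imwrite("pics/t45.png",cv2.resize(t["img"][130:380,140:500,::-1],None,fx=2.2,fy=2.2,interpolation=cv2.INTER_CUBIC))
cv2.imwrite("pics/s45.png",np.hstack([cv2.resize(s[180:260,180:280],None,fx=4,fy=4,interpolation=cv2.INTER_CUBIC),cv2.resize(s[250:330,320:420],None,fx=4,fy=4,interpolation=cv2.INTER_CUBIC)]))
E
```

```text
time_s: 51.9
tool_pos: [0.4925, 0.1348, 0.2009]
tcp_rot: [[1.0, 0.007, -0.0], [0.0, 0.002, 1.0], [0.007, -1.0, 0.002]]
ft_force: [0.8, 1.0, 0.0]
width: 0.0872
time_s: 52.48
tool_pos: [0.5794, 0.0132, 0.1951]
tcp_rot: [[1.0, -0.001, 0.001], [-0.001, 0.001, 1.0], [-0.001, -1.0, 0.001]]
ft_force: [-0.3, 0.5, -0.8]
width: 0.092
t 52.63 pos [579.   14.4 195.7] w 91.9 F [ 0.2 -0.4  0.6] zang 90.12 q7 [ 42.  37. -65. 100.  36.  67.  57.] tilt [-0.0003  0.0002]
```

View pics/w45.png

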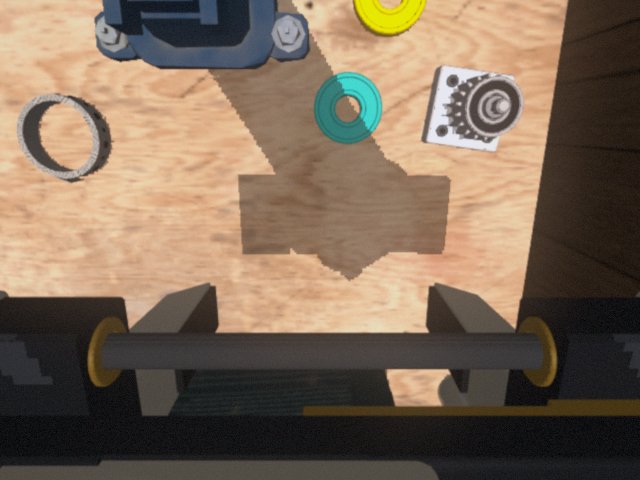

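View pics/t45.png

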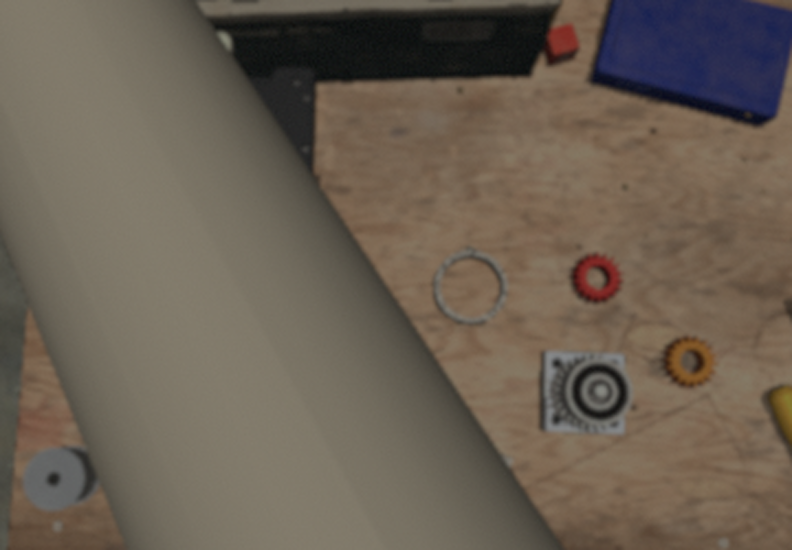

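View pics/s45.png

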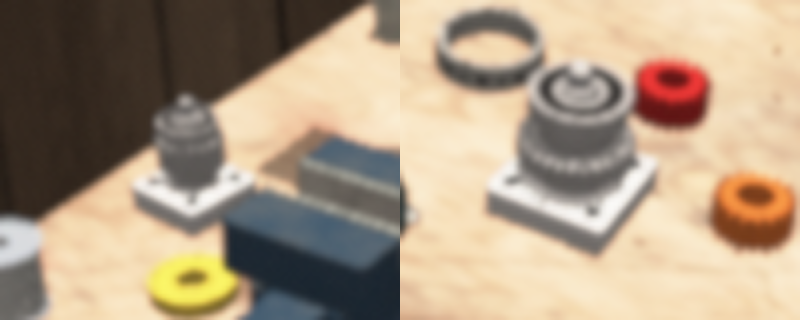

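```bash
python3 - <<'E'
from h import *
camera("scene")
for q in ["spray_bottle","tape_measure","strap_roll","large_bearing","small_bearing","gear","pinion","sleeve"]:
    print(q,[(round(d['conf'],2),[round(float(x),3) for x in d['at']]) for d in tip_of("scene",q)][:3])
st(); print(sign_off())
E
```

```text
spray_bottle [(0.89, [0.764, 0.157, 0.001]), (0.58, [0.494, 0.132, 0.056])]
tape_measure [(0.74, [0.327, -0.221, -0.003])]
strap_roll [(0.61, [0.513, -0.202, 0.0])]
large_bearing [(0.86, [0.407, 0.064, 0.004]), (0.6, [0.416, -0.305, 0.064]), (0.52, [0.494, 0.132, 0.057])]
small_bearing [(0.49, [0.496, 0.133, 0.058])]
gear [(0.6, [0.762, 0.153, 0.003]), (0.55, [0.418, -0.304, 0.036])]
pinion [(0.94, [0.453, -0.402, -0.004]), (0.68, [0.491, 0.128, 0.033]), (0.59, [0.528, -0.316, 0.004])]
sleeve [(0.51, [0.418, -0.309, 0.042])]
t 53.18 pos [579.9  12.8 195.7] w 91.9 F [0.1 0.  0.1] zang 89.96 q7 [ 42.  37. -65. 100.  36.  67.  57.] tilt [-0.     -0.0001]
the job is handed in; nothing more can be done
None
```

Both shafts are assembled and the job is handed in at 53 s of the 131 s allowed. The layshaft carries the gear, then the sleeve, then the large bearing. The input shaft carries the pinion, then the small bearing.

**Seating:** I lowered each part in the grip until the wrist felt a light contact of about 4–8 N at its expected home height, then let go. The tool height at contact matched each home height to within about 0.2 mm.

**Last checks:**
- The final wrist, top and scene pictures show both stacks seated and upright, with the gripper open and clear of everything.
- The network's heights in the final scene picture agree with home for the large bearing (64 mm), small bearing (58 against 56) and pinion (33 against 32). They are only roughly right for the gear (36 against 32) and the sleeve (42 against 48). Those two are low-confidence finds, and the sleeve is mostly hidden, so I trust the contact heights and pictures over them.
- The spray bottle, tape measure and strap roll read within about 3 mm of where they started, which is inside the measuring error. The orange, red, turquoise and yellow look-alikes were left alone.

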